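# Load and mist carving blanks on a registering board

## Robot

A 6-joint arm with a two-finger parallel gripper is mounted at the origin on the work surface. World frame = base frame: x ahead of the robot, y to its left, z up, the work surface at z = 0. Lengths are in m, angles in rad, forces in N, time in s.
With the tool pointing down it reaches from about 0.35 to 0.775 m from the base axis. Payload 7.3 kg.
Tool frame: the origin (TCP) lies at the very end of the fingers, on their centre line; the grasp point (between the pads) lies 19 mm behind it (robot.hold_point_z is the distance from the TCP to the grasp point, in m); z points along the fingers, y is the direction in which the jaws open and shut (so a half turn about z gives the same grasp; the last joint's range is limited). The gripper opens to 92 mm and grips with 3 to 60 N. Pads are 19 mm wide; open, the fingers measure 130 mm over their backs; the gripper's body (75 mm by 190 mm) begins 47 mm behind the grasp point.
Start: joints at [-1.312, 0.342, 1.524, -0, 1.275, -0.146], TCP at [0.207, -0.483, 0.227] pointing down, gripper open.
Joint ranges: [-2.53, 2.53], [-0.77, 2.02], [0.04, 2.7], [-1, 4.14], [0.28, 2.66], [-3.11, 3.11]. Speed limits (rad/s): [2.57, 2.57, 3.14, 3.14, 3.14, 3.14].

## Interface

Orientations are given as [roll, pitch, yaw] about the fixed x, y, z axes, in that order (R = Rz(yaw) Ry(pitch) Rx(roll)).
In Python, from cell import monitor, viewer, robot gives the robot as it stands.
- The arm moves only by the tool move_arm, never from a script. Its argument "deltas" is a list of rows, each an object of numbers: "x", "y", "z": the shift along the tool's x, y, z in m; "wx", "wy", "wz": the turn, a rotation vector about the tool's x, y, z in degrees; "hand": the opening, from 0 (shut) to 1 (fully open). In form: [{"x": .., "y": .., "z": .., "wx": .., "wy": .., "wz": .., "hand": ..}, ...]. A call has 1 to 8 rows; each row is the pose to reach, as a shift and turn from the pose commanded when the call began, along the tool's axes at that moment; what a row does not reach only later rows make up. A row lasts 1/8 s, in which the tool goes at most 62.5 mm and 10.7 degrees, less where a joint would pass 70% of its speed; a pose out of reach is approached as far as the arm can. A call with a gripper value outside its range is refused whole. The fingers move at their own pace and stop on an object; "grip_force" is the grip in N (left out, the last holds). Time passes only in rows, so rows that repeat a pose let the fingers close. It gives the time, the measured TCP pose, the force and the opening at its end, in the units of the state.
- monitor.observe(): the state, without advancing time (a new reading comes with each control period).
- viewer.read_camera(name): name is "side" or "top" or "wrist"; returns the picture (480x640x3 uint8, red, green, blue); there is no depth.
- viewer.camera_params(name): a dict with "camera_matrix" (3x3 intrinsics, pixels), "R" (3x3) and "t" (3): a world point X has camera coordinates R X + t. Camera axes: x right, y down, z forward; pixel columns grow to the right and rows downward; lengths in m; the calibration is good to about 2 mm. A picture is of the moment at which its call begins: read the wrist's pose just before it. camera_params takes no time and is no camera call; for the wrist camera it gives the pose at the moment of the call.
- robot.hand_in(): hands the job in, once; it reports no verdict.
The state is a dict: "time": time; "qpos": joint angles; "qvel": joint speeds; "joint_efforts": joint torques, N m; "tool_pos": TCP position; "tool_rot": TCP orientation; "contact_force": force on the tool from outside, world axes, zero at the start; "torque": the same for the moment, N m; "opening": finger opening in m.
Only numpy, scipy, OpenCV 4.12 (cv2) and the standard library are available. Lean on these libraries where they do the work, as an engineer would, in place of code of your own. Each camera call takes 0.05 s, during which the arm holds its last target. There are 200 camera calls.

## Task

Get the carving board ready: move the two finished leaf carvings off it into the wooden tray, flat and side by side and leaf side up, then lay every pale blank on the bench flat in a bay of its own on the board (any bay) and push each one right home, its end flush against the long far fence and its left side flush against that bay's side stop. With all of them home, press the white cap of the mister bottle fully down and let it spring back up; if a blank gets shifted, push it home again, and if it had shifted before the misting, mist again. Leave the mallet, the stone and the gouge where they are.

Things in the scene. Friction and masses are not known exactly. Their poses are not given: they have to be found in the camera images.
- jig: registering board, a fixed plywood plate 220 (x) x 330 (y) x 12 mm; origin at the centre of its underside, x away from the robot to the fence, y left. Dark fence along y, near face at x = 75, 20 thick, top 18 mm above the plate. Three equally high side stops, 14 thick, x = 5 to 75, right-hand faces at y = 145, 35, -75. A bay is the space right (-y) of a stop: 96 mm to the next stop or 90 to the edge
- bay0 (a point): inner corner of bay 0 (left), at the plate's top surface: where the fence's near face (local x = 0) meets the right-hand face of the bay's stop (local y = 0); same axes as the board. A blank that is home lies along x with its centre at x = -65, y = -23, z = +14 mm here
- bay1 (a point): inner corner of bay 1 (middle), at the plate's top surface: where the fence's near face (local x = 0) meets the right-hand face of the bay's stop (local y = 0); same axes as the board. A blank that is home lies along x with its centre at x = -65, y = -23, z = +14 mm here
- bay2 (a point): inner corner of bay 2 (right), at the plate's top surface: where the fence's near face (local x = 0) meets the right-hand face of the bay's stop (local y = 0); same axes as the board. A blank that is home lies along x with its centre at x = -65, y = -23, z = +14 mm here
- blank_a_mid (a point): basswood carving blank, a plain pale wooden bar 130 x 46 x 28 mm, about 0.09 kg; this point is its centre, 14 mm above its underside; x along its 130 mm length, y along its 46 mm width, z up when it lies flat. It may be absent
- blank_b_mid (a point): basswood carving blank, a plain pale wooden bar 130 x 46 x 28 mm, about 0.09 kg; this point is its centre, 14 mm above its underside; x along its 130 mm length, y along its 46 mm width, z up when it lies flat. It may be absent
- blank_c_mid (a point): basswood carving blank, a plain pale wooden bar 130 x 46 x 28 mm, about 0.09 kg; this point is its centre, 14 mm above its underside; x along its 130 mm length, y along its 46 mm width, z up when it lies flat. It may be absent
- carving_a_mid (a point): finished carving (one of two alike), a medium-brown wooden plaque 110 x 48 mm, 20 mm thick, with a leaf in low relief on top (to 31 mm above its underside), about 0.08 kg, lying on the near part of the board at the start; this point is the plaque's centre, 10 mm above its underside; x along its length, y along its width, z up through the leaf side
- carving_b_mid (a point): finished carving (one of two alike), a medium-brown wooden plaque 110 x 48 mm, 20 mm thick, with a leaf in low relief on top (to 31 mm above its underside), about 0.08 kg, lying on the near part of the board at the start; this point is the plaque's centre, 10 mm above its underside; x along its length, y along its width, z up through the leaf side
- tray: shallow dark wooden tray for finished work, fixed, 150 (x) x 200 (y) mm outside, 24 mm high, walls and floor 6 mm thick; origin at the centre of its underside. It takes the two carvings side by side, lengthwise along x
- cap_top (a point): centre of the top of the mister's white round cap (36 mm across, 125 mm above the bench when up), on a small amber bottle (54 mm across, in a 72 mm round foot) fixed to the bench left of the board; it goes straight down
- mister_cap (a joint): travel of the mister cap in m: 0 up, 0.008 fully down; sprung, about 2.4 N to start and 8 N to bottom out
- mallet: carver's wooden mallet lying beyond the board, 265 mm long, 76 mm thick; to be left alone
- stone: grey honing stone 160 x 55 x 25 mm lying beyond the board; to be left alone
- gouge: loose gouge with a wooden handle, 250 mm long, 24 mm thick, lying beyond the board; to be left alone

How it is judged:
By the outcome, as a careful person would: the job done as asked, in the order asked, and still so for the second after the job is handed in, with the robot touching nothing.
Of blank_a, blank_b, blank_c only 2 to 3 are there at a start; the rules pass over those that are not, and their reading is None.
At some moment in a run one of blank_a, blank_b, blank_c, carving_a, carving_b may be knocked a few centimetres aside while the robot is not near it.
Once in a run the grip may slacken for a moment while it holds something.
It also fails if it takes over 210 s, if anything falls off the work surface, if the arm or the gripper's body presses on something with over 40 N, if the wrist force passes 120 N, or if a joint passes its speed limit or range.

## Working session

There is one attempt and no reset: what is moved stays moved. The work goes in short steps, Python scripts to look and compute and a tool call to move; the robot and the scene stay as the last step left them, time stands still between calls to the robot, and variables do not carry over. Pictures are saved under pics/ and viewed, about 12 in all and at most 16, crops included, and the job is handed in when it is done.

Besides the shell and the picture viewer there is one more tool, called after ">>>" as a command line: name --argument value ..., lists and objects as JSON in quotes. move_arm: Moves the arm, as the interface text tells. Its arguments: {"type":"object","properties":{"deltas":{"type":"array","items":{"type":"object","properties":{"x":{"type":"number"},"y":{"type":"number"},"z":{"type":"number"},"wx":{"type":"number"},"wy":{"type":"number"},"wz":{"type":"number"},"hand":{"type":"number"}}}},"grip_force":{"type":"number"}},"required":["deltas"]}

```bash
mkdir -p pics; ls; python3 - <<'E'
from cell import monitor, viewer, robot
import cv2
s=monitor.observe(); print(s['time'],s['tool_pos'],s['tool_rot'],s['opening'],robot.hold_point_z)
for n in ('top','side'):
    im=viewer.read_camera(n); cv2.imwrite(f'pics/{n}0.png',im[:,:,::-1])
    p=viewer.camera_params(n); print(n,p)
E
```

```text
pics
0.0 [ 0.20668685 -0.48216489  0.22603868] [-3.14008231e+00 -2.13077251e-04  4.04809144e-01] 0.09178165310149354 0.0188
top {'camera_matrix': array([[537.50866677,   0.        , 316.34658444],
       [  0.        , 537.50866677, 244.45632759],
       [  0.        ,   0.        ,   1.        ]]), 'R': array([[ 0.00780869, -0.99988534,  0.01297456],
       [-0.99670697, -0.00882981, -0.08060554],
       [ 0.08071086, -0.01230241, -0.99666163]]), 't': array([-0.00495463,  0.59276994,  1.17319016])}
side {'camera_matrix': array([[544.78061046,   0.        , 314.99296432],
       [  0.        , 544.78061046, 240.37020741],
       [  0.        ,   0.        ,   1.        ]]), 'R': array([[-0.8807447 , -0.47333686,  0.01552407],
       [-0.28334007,  0.50038269, -0.81812931],
       [ 0.37948278, -0.72496164, -0.5748247 ]]), 't': array([0.52960522, 0.24136661, 0.88818186])}
```

View pics/top0.png

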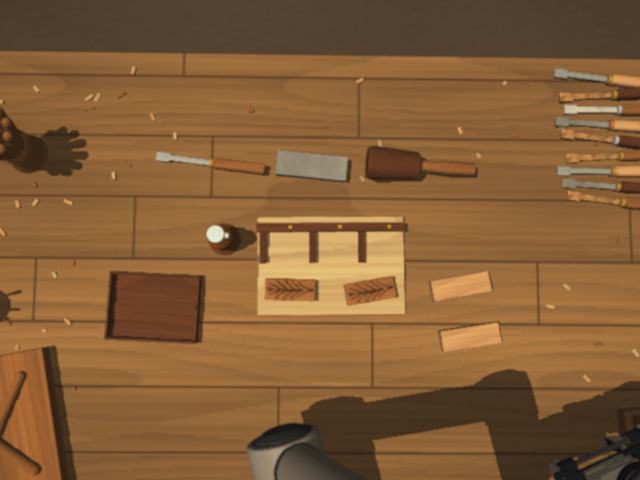

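View pics/side0.png

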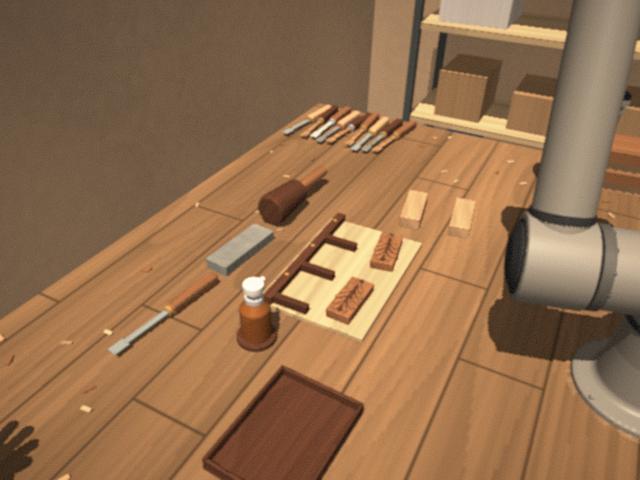

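The top view shows the board around (331,265), carvings at (290,290) and (371,291), blanks at (460,286) and (470,336), the tray at (155,306) and the mister cap at (216,235). The arm may be hiding a third blank near the bottom right. The side view shows the same two blanks, at (413,209) and (461,216).

```bash
cat > h.py <<'E'
import numpy as np, cv2
from cell import monitor, viewer, robot
def cast(p,uv,z):
    d=p['R'].T@np.linalg.solve(p['camera_matrix'],[uv[0],uv[1],1.]); c=-p['R'].T@p['t']
    return c+d*(z-c[2])/d[2]
def proj(p,X):
    q=p['camera_matrix']@(p['R']@np.asarray(X)+p['t']); return q[:2]/q[2]
def look(cam,name):
    p=viewer.camera_params(cam); im=viewer.read_camera(cam); bgr=im[:,:,::-1].copy()
    cv2.imwrite(f'pics/{name}.png',bgr); return p,bgr
def cmd():
    s=monitor.observe(); return s['tool_pos'],s['tool_rot'][2],s
def rel(pos0,yaw0,pos,yaw):
    "deltas in tool frame (tool straight down)"
    d=np.asarray(pos)-pos0; c,s=np.cos(yaw0),np.sin(yaw0)
    w=(yaw-yaw0+np.pi/2)%np.pi-np.pi/2
    return dict(x=round(c*d[0]+s*d[1],4),y=round(s*d[0]-c*d[1],4),z=round(-d[2],4),wz=round(-np.degrees(w),1))
def rects(p,mask,z,amin=150):
    mask=cv2.morphologyEx(mask,cv2.MORPH_OPEN,np.ones((3,3),np.uint8)); out=[]
    for c in cv2.findContours(mask,cv2.RETR_EXTERNAL,cv2.CHAIN_APPROX_NONE)[0]:
        if cv2.contourArea(c)<amin: continue
        w=np.array([cast(p,q[0],z)[:2] for q in c],np.float32)*1000
        (cx,cy),(a,b),t=cv2.minAreaRect(w); 
        if a<b: a,b,t=b,a,t+90
        t=(t+90)%180-90
        out.append((round(cx,1),round(cy,1),round(a,1),round(b,1),round(t,1),c.reshape(-1,2).mean(0).round()))
    return out
E
python3 - <<'E'
from h import *
im=cv2.imread('pics/top0.png'); p=viewer.camera_params('top'); hsv=cv2.cvtColor(im,cv2.COLOR_BGR2HSV)
for n,(u,v) in dict(board=(330,250),carv=(290,284),carv2=(360,297),blank=(460,286),blank2=(470,336),bench=(420,300),bench2=(560,300),fence=(330,227),stop=(313,250),tray=(155,306),wall=(155,272),cap=(216,235)).items(): print(n,hsv[v,u],cast(p,(u,v),0.02).round(3))
E
```

```text
board [ 17 129 208] [ 0.581 -0.031  0.02 ]
carv [ 13 173 146] [0.505 0.058 0.02 ]
carv2 [ 13 172 153] [ 0.477 -0.098  0.02 ]
blank [ 15 147 213] [ 0.503 -0.321  0.02 ]
blank2 [ 15 146 215] [ 0.393 -0.342  0.02 ]
bench [ 15 156 157] [ 0.471 -0.231  0.02 ]
bench2 [ 15 155 168] [ 0.474 -0.544  0.02 ]
fence [ 11 168 109] [ 0.633 -0.03   0.02 ]
stop [ 11 164  98] [0.581 0.007 0.02 ]
tray [ 11 166 109] [0.454 0.355 0.02 ]
wall [ 15 153 152] [0.529 0.357 0.02 ]
cap [ 35  24 230] [0.612 0.224 0.02 ]
```

```bash
cat >> h.py <<'E'
def pale(hsv): return cv2.inRange(hsv,(12,80,185),(22,175,255))
def dark(hsv): return cv2.inRange(hsv,(5,120,50),(14,255,125))
def mid(hsv): return cv2.inRange(hsv,(8,150,30),(14,255,185))
E
python3 - <<'E'
from h import *
im=cv2.imread('pics/top0.png'); p=viewer.camera_params('top'); hsv=cv2.cvtColor(im,cv2.COLOR_BGR2HSV)
print('pale z28');[print(r) for r in rects(p,pale(hsv),.028)]
print('board z12');b=pale(hsv)|mid(hsv); b[:,:250]=0;b[:,415:]=0;b[:210]=0;b[320:]=0;[print(r) for r in rects(p,b,.012)]
print('dark z24');[print(r) for r in rects(p,dark(hsv),.024)]
m=mid(hsv);m[:268]=0;m[320:]=0;m[:,:258]=0;m[:,406:]=0
print('carv');[print(r) for r in rects(p,m,.032,300)]
w=cv2.inRange(hsv,(0,0,190),(180,60,255))
print('cap');[print(r) for r in rects(p,w,.125,60)]
print(cmd()[2]['time'])
E
```

```text
pale z28
(391.7, -340.6, 127.9, 44.6, -80.8, array([470., 337.]))
(503.5, -320.7, 128.1, 44.3, -79.4, array([461., 286.]))
(529.9, -31.6, 324.1, 181.2, -89.5, array([333., 270.]))
(648.5, -29.2, 318.9, 11.2, -89.5, array([330., 219.]))
(767.7, -701.5, 55.4, 18.4, -89.4, array([628., 170.]))
(872.5, -703.2, 59.8, 17.7, 86.8, array([627., 125.]))
(977.7, -706.4, 63.0, 18.0, 83.4, array([626.,  80.]))
board z12
(530.4, -32.2, 328.5, 183.6, -89.5, array([333., 270.]))
(597.4, 99.7, 83.4, 72.1, 0.5, array([268., 237.]))
(600.4, -108.9, 101.8, 85.9, -89.5, array([363., 234.]))
(599.4, 4.0, 101.5, 85.8, -89.5, array([314., 235.]))
(641.6, -34.3, 332.1, 29.6, -89.5, array([338., 220.]))
dark z24
(197.5, 644.5, 221.7, 78.3, 12.0, array([ 15., 426.]))
(452.2, 356.7, 202.5, 150.7, 87.8, array([152., 306.]))
(594.0, 209.7, 49.1, 44.3, 1.2, array([225., 245.]))
(595.3, 100.0, 84.8, 69.1, 0.5, array([268., 237.]))
(599.4, -107.7, 100.7, 85.1, -89.5, array([364., 235.]))
(598.4, 4.1, 100.5, 85.0, -89.5, array([314., 235.]))
(730.7, -709.6, 41.1, 25.2, -89.4, array([630., 187.]))
(779.5, -172.9, 129.0, 75.7, 89.5, array([392., 164.]))
(832.7, -711.9, 46.6, 31.5, 81.7, array([630., 142.]))
(806.4, 674.3, 148.9, 88.6, 54.1, array([ 20., 146.]))
(948.2, -714.4, 50.0, 28.3, -89.3, array([629.,  93.]))
carv
(493.0, 57.2, 106.7, 44.7, 88.9, array([290., 289.]))
(492.2, -118.8, 109.4, 45.8, -79.7, array([370., 291.]))
cap
(605.2, 207.9, 32.6, 30.7, -89.5, array([215., 233.]))
(874.2, -549.9, 65.6, 12.9, -89.3, array([580., 109.]))
0.1
```

```bash
python3 - <<'E'
from h import *
p,y,s=cmd(); print(rel(p,y,[.470,-.119,.25],np.pi/2))
w=viewer.camera_params('wrist'); print(w['camera_matrix'][0], -w['R'].T@w['t']-p, w['R'])
E
```

```text
{'x': np.float64(0.3851), 'y': np.float64(-0.2302), 'z': np.float64(-0.0239), 'wz': np.float64(-66.8)}
[391.90291071   0.         322.88877424] [0.06018956 0.02549742 0.15631498] [[ 0.39328636 -0.91941303 -0.00234936]
 [-0.88985659 -0.3812836   0.2505555 ]
 [-0.23125977 -0.09644947 -0.96809939]]
```

>>> move_arm --deltas '[{"x":0.385,"y":-0.23,"z":-0.024,"wz":-66.8,"hand":0.7},{"x":0.385,"y":-0.23,"z":-0.024,"wz":-66.8,"hand":0.7},{"x":0.385,"y":-0.23,"z":-0.024,"wz":-66.8,"hand":0.7},{"x":0.385,"y":-0.23,"z":-0.024,"wz":-66.8,"hand":0.7},{"x":0.385,"y":-0.23,"z":-0.024,"wz":-66.8,"hand":0.7},{"x":0.385,"y":-0.23,"z":-0.024,"wz":-66.8,"hand":0.7},{"x":0.385,"y":-0.23,"z":-0.024,"wz":-66.8,"hand":0.7},{"x":0.385,"y":-0.23,"z":-0.024,"wz":-66.8,"hand":0.7}]'

```text
schema error: expected keys x, y, z, wx, wy, wz, hand
```

>>> move_arm --deltas '[{"x":0,"y":0,"z":0},{"x":0,"y":0,"z":0},{"x":0,"y":0,"z":0}]'

```text
schema error: expected keys x, y, z, wx, wy, wz, hand
```

```bash
python3 - <<'E'
from h import *
p,y,s=cmd(); print(p,np.degrees(y),s['time'],s['opening'])
P,im=look('wrist','w1'); look('top','top1')
E
```

```text
[ 0.2066945  -0.48224274  0.22611673] 23.19176951087693 0.1 0.09220855433423951
```

View pics/w1.png

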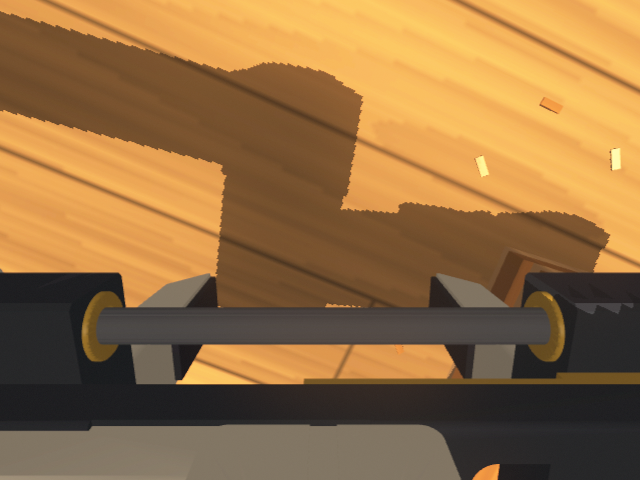

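View pics/top1.png

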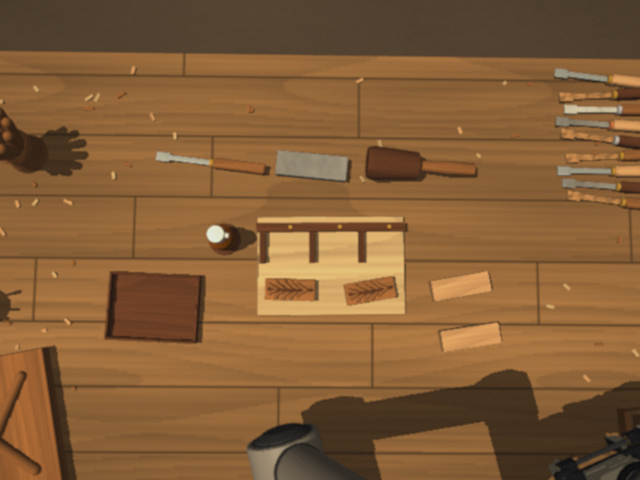

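The wrist and top views are unchanged because the move was refused: every row needs all its keys. The wrist view shows only bench, with a bit of brown box at (530,270).

>>> move_arm --deltas '[{"x":0.385,"y":-0.23,"z":-0.024,"wx":0,"wy":0,"wz":-66.8,"hand":0.7},{"x":0.385,"y":-0.23,"z":-0.024,"wx":0,"wy":0,"wz":-66.8,"hand":0.7},{"x":0.385,"y":-0.23,"z":-0.024,"wx":0,"wy":0,"wz":-66.8,"hand":0.7},{"x":0.385,"y":-0.23,"z":-0.024,"wx":0,"wy":0,"wz":-66.8,"hand":0.7},{"x":0.385,"y":-0.23,"z":-0.024,"wx":0,"wy":0,"wz":-66.8,"hand":0.7},{"x":0.385,"y":-0.23,"z":-0.024,"wx":0,"wy":0,"wz":-66.8,"hand":0.7},{"x":0.385,"y":-0.23,"z":-0.024,"wx":0,"wy":0,"wz":-66.8,"hand":0.7},{"x":0.385,"y":-0.23,"z":-0.024,"wx":0,"wy":0,"wz":-66.8,"hand":0.7}]'

```text
time: 1.2
tool_pos: [0.4715, -0.1166, 0.2507]
tool_rot: [3.141, -0.0, 1.576]
contact_force: [0.1, -0.2, -0.3]
opening: 0.064
```

>>> move_arm --deltas '[{"x":0,"y":0,"z":0,"wx":0,"wy":0,"wz":0,"hand":0.7},{"x":0,"y":0,"z":0,"wx":0,"wy":0,"wz":0,"hand":0.7}]'

```text
time: 1.45
tool_pos: [0.4693, -0.1208, 0.2505]
tool_rot: [-3.141, 0.0, 1.569]
contact_force: [-1.2, 0.5, 0.5]
opening: 0.0643
```

```bash
python3 - <<'E'
from h import *
p,y,s=cmd(); print(p,np.degrees(y),s['tool_rot'],s['time'],s['opening'])
P,im=look('wrist','w2'); p2,t=look('top','top2')
cv2.imwrite('pics/duo.png',np.hstack([cv2.resize(im,(400,300)),cv2.resize(t,(400,300))]))
E
```

```text
[ 0.4693426  -0.12076283  0.25051778] 89.89041186511355 [-3.14090279e+00  3.38533113e-04  1.56888365e+00] 1.45 0.06432670539342897
```

View pics/duo.png

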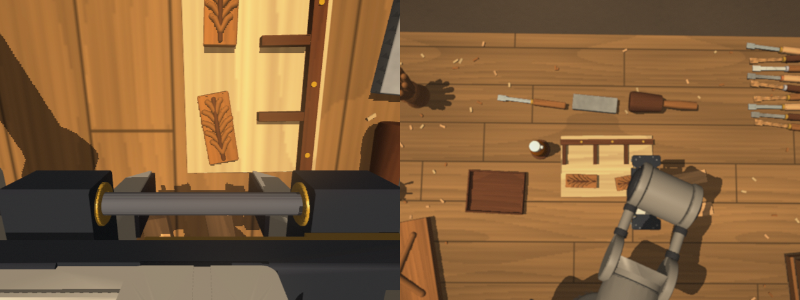

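The wrist view is clear. Carving B is at about (342,203) in full pixels and carving A is at the top edge. The board and stops are visible too. In the top view, the spot the arm covered at the start has no blank.

```bash
cat >> h.py <<'E'
def carvmask(hsv): return cv2.morphologyEx(cv2.inRange(hsv,(5,150,60),(14,255,255)),cv2.MORPH_CLOSE,np.ones((7,7),np.uint8))
E
python3 - <<'E'
from h import *
im=cv2.imread('pics/w2.png'); hsv=cv2.cvtColor(im,cv2.COLOR_BGR2HSV); P=viewer.camera_params('wrist')
for u,v in [(330,230),(370,200),(310,120),(310,250),(440,140),(520,100),(350,20),(200,150)]: print((u,v),hsv[v,u],cast(P,(u,v),.032).round(4))
m=carvmask(hsv); m[270:]=0
for r in rects(P,m,.032,600): print(r)
# row/col edges of board & fence
E
```

```text
(330, 230) [ 14 188 193] [ 0.4744 -0.1425  0.032 ]
(370, 200) [ 14 185 193] [ 0.5129 -0.1129  0.032 ]
(310, 120) [ 19 133 238] [ 0.4559 -0.0389  0.032 ]
(310, 250) [ 19 132 238] [ 0.4545 -0.1629  0.032 ]
(440, 140) [ 18 133 232] [ 0.5763 -0.0571  0.032 ]
(520, 100) [ 19 129 242] [ 0.6461 -0.0222  0.032 ]
(350, 20) [ 12 177 117] [0.4914 0.0437 0.032 ]
(200, 150) [ 15 173 186] [ 0.3529 -0.0654  0.032 ]
(748.6, -142.4, 82.5, 74.2, 89.8, array([606., 230.]))
(493.0, -118.9, 109.0, 48.9, -79.6, array([349., 204.]))
(204.6, -111.3, 239.1, 119.9, -57.3, array([ 62., 188.]))
(596.7, -62.8, 242.2, 91.0, -89.3, array([482., 128.]))
(494.2, 29.7, 58.9, 47.0, 89.8, array([353.,  36.]))
```

>>> move_arm --deltas '[{"x":0,"y":0.023,"z":0.05,"wx":0,"wy":0,"wz":-10.4,"hand":0.7},{"x":0,"y":0.023,"z":0.11,"wx":0,"wy":0,"wz":-10.4,"hand":0.7},{"x":0,"y":0.023,"z":0.165,"wx":0,"wy":0,"wz":-10.4,"hand":0.7},{"x":0,"y":0.023,"z":0.2,"wx":0,"wy":0,"wz":-10.4,"hand":0.7},{"x":0,"y":0.023,"z":0.225,"wx":0,"wy":0,"wz":-10.4,"hand":0.7},{"x":0,"y":0.023,"z":0.2355,"wx":0,"wy":0,"wz":-10.4,"hand":0.7},{"x":0,"y":0.023,"z":0.2355,"wx":0,"wy":0,"wz":-10.4,"hand":0.7},{"x":0,"y":0.023,"z":0.2355,"wx":0,"wy":0,"wz":-10.4,"hand":0.7}]'

```text
time: 2.55
tool_pos: [0.4938, -0.1201, 0.0163]
tool_rot: [3.14, 0.001, 1.752]
contact_force: [0.2, -0.7, 0.2]
opening: 0.0643
```

```bash
python3 - <<'E'
from h import *
p,y,s=cmd(); print(p,np.degrees(y),s['contact_force'],s['time'],s['opening'])
E
```

```text
[ 0.49377945 -0.12014078  0.01627885] 100.36982771035873 [ 0.16311833 -0.69883897  0.16740412] 2.55 0.06427238340654266
```

>>> move_arm --deltas '[{"x":0,"y":0,"z":0,"wx":0,"wy":0,"wz":0,"hand":0.4},{"x":0,"y":0,"z":0,"wx":0,"wy":0,"wz":0,"hand":0.4},{"x":0,"y":0,"z":0,"wx":0,"wy":0,"wz":0,"hand":0.4},{"x":0,"y":0,"z":0,"wx":0,"wy":0,"wz":0,"hand":0.4},{"x":0,"y":0,"z":-0.01,"wx":0,"wy":0,"wz":0,"hand":0.4},{"x":0,"y":0,"z":-0.04,"wx":0,"wy":0,"wz":0,"hand":0.4},{"x":0,"y":0,"z":-0.08,"wx":0,"wy":0,"wz":0,"hand":0.4},{"x":0,"y":0,"z":-0.12,"wx":0,"wy":0,"wz":0,"hand":0.4}]' --grip_force 30

```text
time: 3.55
tool_pos: [0.4927, -0.1194, 0.1366]
tool_rot: [-3.141, -0.0, 1.752]
contact_force: [0.9, -0.7, -1.3]
opening: 0.0477
```

```bash
python3 - <<'E'
from h import *
p,y,s=cmd(); print(p,np.degrees(y),s['contact_force'],s['time'],s['opening'])
p0=np.array([.493,-.119,.1345]);y0=np.radians(100.4)
print(rel(p0,y0,[.4537,.3967,.20],np.radians(177.8)))
print(rel(p0,y0,[.4507,.3167,.20],np.radians(177.8)))
E
```

```text
[ 0.49265579 -0.11937699  0.13660105] 100.39406511153801 [ 0.93823219 -0.67968268 -1.29440896] 3.55 0.04768765240953718
{'x': np.float64(0.5143), 'y': np.float64(0.0544), 'z': np.float64(-0.0655), 'wz': np.float64(-77.4)}
{'x': np.float64(0.4362), 'y': np.float64(0.037), 'z': np.float64(-0.0655), 'wz': np.float64(-77.4)}
```

>>> move_arm --deltas '[{"x":0.06,"y":0.007,"z":-0.05,"wx":0,"wy":0,"wz":-10,"hand":0.4},{"x":0.514,"y":0.0545,"z":-0.0655,"wx":0,"wy":0,"wz":-77.4,"hand":0.4},{"x":0.514,"y":0.0545,"z":-0.0655,"wx":0,"wy":0,"wz":-77.4,"hand":0.4},{"x":0.514,"y":0.0545,"z":-0.0655,"wx":0,"wy":0,"wz":-77.4,"hand":0.4},{"x":0.514,"y":0.0545,"z":-0.0655,"wx":0,"wy":0,"wz":-77.4,"hand":0.4},{"x":0.514,"y":0.0545,"z":-0.0655,"wx":0,"wy":0,"wz":-77.4,"hand":0.4},{"x":0.514,"y":0.0545,"z":-0.0655,"wx":0,"wy":0,"wz":-77.4,"hand":0.4},{"x":0.514,"y":0.0545,"z":-0.0655,"wx":0,"wy":0,"wz":-77.4,"hand":0.4}]'

```text
time: 4.55
tool_pos: [0.4557, 0.3659, 0.1994]
tool_rot: [-3.141, 0.0, 3.106]
contact_force: [1.4, 0.7, -0.9]
opening: 0.0478
```

```bash
python3 - <<'E'
from h import *
p,y,s=cmd(); print(p,np.degrees(y),s['contact_force'],s['time'],s['opening'])
E
```

```text
[0.45569531 0.36589742 0.19940879] 177.9829878502714 [ 1.37316149  0.67844503 -0.85400484] 4.55 0.047780480878899696
```

>>> move_arm --deltas '[{"x":0,"y":0,"z":0,"wx":0,"wy":0,"wz":0,"hand":0.4},{"x":0,"y":0,"z":0,"wx":0,"wy":0,"wz":0,"hand":0.4}]'

```text
time: 4.8
tool_pos: [0.4559, 0.3638, 0.1987]
tool_rot: [-3.14, -0.001, 3.104]
contact_force: [0.5, -0.7, -0.6]
opening: 0.0473
```

```bash
python3 - <<'E'
from h import *
p,y,s=cmd(); print(p,np.degrees(y),s['contact_force'],s['time'],s['opening'])
P,im=look('wrist','w3')
hsv=cv2.cvtColor(im,cv2.COLOR_BGR2HSV); m=dark(hsv); m[270:]=0
print(rects(P,m,.024,2000)); print(rel(p,y,[.4537,.3967,.20],np.radians(177.8)))
cv2.imwrite('pics/w3s.png',cv2.resize(im,(480,360)))
E
```

```text
[0.4558931  0.36375531 0.19869599] 177.82947387492797 [ 0.46439261 -0.71594414 -0.62149785] 4.8 0.04732200848823297
[(439.2, 281.9, 118.7, 52.9, 0.6, array([226., 205.])), (329.0, 577.2, 76.1, 24.2, 11.4, array([594.,  46.]))]
{'x': np.float64(0.0034), 'y': np.float64(0.0328), 'z': np.float64(-0.0013), 'wz': np.float64(0.0)}
```

View pics/w3s.png

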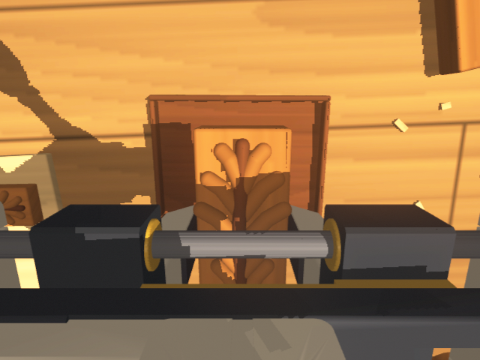

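The wrist view shows the carving held squarely and leaf up over the tray. The tray's near rim corners are at about (197,129) and (440,129) in full pixels, which I'll use to check the tray's pose.

```bash
python3 - <<'E'
from h import *
P=viewer.camera_params('wrist')
for q in [(197,129),(440,129)]: print(cast(P,q,.024).round(4))
R=lambda a:np.array([[np.cos(a),-np.sin(a)],[np.sin(a),np.cos(a)]])
for s in (-1,1): print(np.array([.4522,.3567])+R(np.radians(-2.2))@[-.075,s*.1])
E
```

```text
[0.3768 0.263  0.024 ]
[0.3847 0.4606 0.024 ]
[0.3734165  0.25965279]
[0.38109406 0.45950538]
```

>>> move_arm --deltas '[{"x":0.002,"y":0.034,"z":0.02,"wx":0,"wy":0,"wz":0,"hand":0.4},{"x":0.002,"y":0.034,"z":0.08,"wx":0,"wy":0,"wz":0,"hand":0.4},{"x":0.002,"y":0.034,"z":0.13,"wx":0,"wy":0,"wz":0,"hand":0.4},{"x":0.002,"y":0.034,"z":0.165,"wx":0,"wy":0,"wz":0,"hand":0.4},{"x":0.002,"y":0.034,"z":0.18,"wx":0,"wy":0,"wz":0,"hand":0.4},{"x":0.002,"y":0.034,"z":0.187,"wx":0,"wy":0,"wz":0,"hand":0.4},{"x":0.002,"y":0.034,"z":0.19,"wx":0,"wy":0,"wz":0,"hand":0.4},{"x":0.002,"y":0.034,"z":0.19,"wx":0,"wy":0,"wz":0,"hand":0.4}]'

```text
time: 5.85
tool_pos: [0.4565, 0.3985, 0.0101]
tool_rot: [3.14, 0.002, 3.103]
contact_force: [-0.5, 0.9, -1.8]
opening: 0.0479
```

```bash
python3 - <<'E'
from h import *
p,y,s=cmd(); print(p,np.degrees(y),s['contact_force'],s['time'],s['opening'])
E
```

```text
[0.45645089 0.39846984 0.01014733] 177.78473060272876 [-0.52539307  0.94945905 -1.75022783] 5.85 0.047910667403160974
```

>>> move_arm --deltas '[{"x":0,"y":0,"z":0,"wx":0,"wy":0,"wz":0,"hand":0.66},{"x":0,"y":0,"z":0,"wx":0,"wy":0,"wz":0,"hand":0.66},{"x":0,"y":0,"z":0,"wx":0,"wy":0,"wz":0,"hand":0.66},{"x":0,"y":0,"z":-0.02,"wx":0,"wy":0,"wz":0,"hand":0.66},{"x":0,"y":0,"z":-0.06,"wx":0,"wy":0,"wz":0,"hand":0.66},{"x":0,"y":0,"z":-0.12,"wx":0,"wy":0,"wz":0,"hand":0.66},{"x":0,"y":0,"z":-0.19,"wx":0,"wy":0,"wz":0,"hand":0.66},{"x":0,"y":0,"z":-0.19,"wx":0,"wy":0,"wz":0,"hand":0.66}]'

```text
time: 6.85
tool_pos: [0.4576, 0.3995, 0.2045]
tool_rot: [3.136, 0.008, 3.103]
contact_force: [0.4, -0.4, -0.1]
opening: 0.0605
```

>>> move_arm --deltas '[{"x":-0.034,"y":-0.367,"z":-0.05,"wx":0,"wy":0,"wz":87.8,"hand":0.7},{"x":-0.034,"y":-0.367,"z":-0.05,"wx":0,"wy":0,"wz":87.8,"hand":0.7},{"x":-0.034,"y":-0.367,"z":-0.05,"wx":0,"wy":0,"wz":87.8,"hand":0.7},{"x":-0.034,"y":-0.367,"z":-0.05,"wx":0,"wy":0,"wz":87.8,"hand":0.7},{"x":-0.034,"y":-0.367,"z":-0.05,"wx":0,"wy":0,"wz":87.8,"hand":0.7},{"x":-0.034,"y":-0.367,"z":-0.05,"wx":0,"wy":0,"wz":87.8,"hand":0.7},{"x":-0.034,"y":-0.367,"z":-0.05,"wx":0,"wy":0,"wz":87.8,"hand":0.7},{"x":-0.034,"y":-0.367,"z":-0.05,"wx":0,"wy":0,"wz":87.8,"hand":0.7}]'

```text
time: 7.85
tool_pos: [0.4751, 0.029, 0.248]
tool_rot: [-3.14, -0.0, 1.595]
contact_force: [-0.1, -1.3, -0.5]
opening: 0.0646
```

>>> move_arm --deltas '[{"x":0,"y":0,"z":0,"wx":0,"wy":0,"wz":2.2,"hand":0.7},{"x":0,"y":0,"z":0,"wx":0,"wy":0,"wz":2.2,"hand":0.7},{"x":0,"y":0,"z":0,"wx":0,"wy":0,"wz":2.2,"hand":0.7}]'

```text
time: 8.22
tool_pos: [0.4753, 0.0302, 0.2485]
tool_rot: [-3.141, -0.0, 1.566]
contact_force: [-0.7, 0.2, 0.5]
opening: 0.0644
```

```bash
python3 - <<'E'
from h import *
p,y,s=cmd(); print(p,np.degrees(y),s['contact_force'],s['time'],s['opening'])
P,im=look('wrist','w4'); p2,t=look('top','top4')
hsv=cv2.cvtColor(im,cv2.COLOR_BGR2HSV); m=carvmask(hsv); m[265:]=0
for r in rects(P,m,.032,600): print(r)
h=cv2.cvtColor(t,cv2.COLOR_BGR2HSV)
print('blanks',[r for r in rects(p2,pale(h),.028) if 100<r[2]<150])
cv2.imwrite('pics/duo4.png',np.hstack([cv2.resize(im,(400,300)),cv2.resize(t[170:400,60:540],(400,300))]))
E
```

```text
[0.47533041 0.03016399 0.24845263] 89.70549166773452 [-0.65461932  0.23313934  0.50726853] 8.225 0.064369393104407
(172.4, -7.3, 41.5, 38.0, -5.7, array([ 18., 247.]))
(494.6, 57.9, 108.0, 47.8, 89.6, array([345., 177.]))
(203.1, 140.2, 46.1, 21.8, 51.2, array([19., 88.]))
(738.8, 150.0, 100.3, 29.1, -79.0, array([628.,  73.]))
(618.6, 203.7, 44.7, 31.0, -38.9, array([494.,  13.]))
(594.6, 91.1, 236.7, 90.4, -89.2, array([461., 133.]))
blanks [(506.3, -333.6, 101.8, 45.7, -79.7, array([468., 285.]))]
```

View pics/duo4.png

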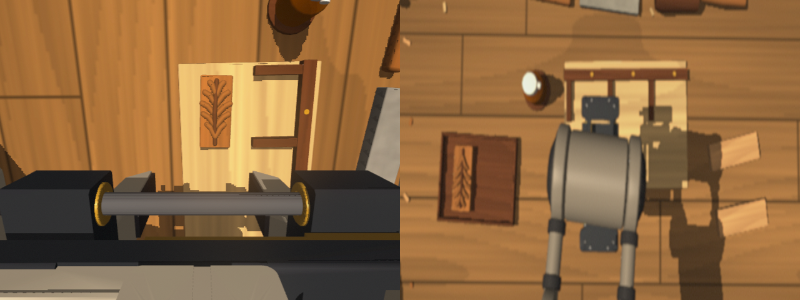

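The wrist view shows carving A at (345,177), measured (494.6, 57.9) mm with yaw 89.6°. The top view shows carving B flat in the left side of the tray, with both blanks unmoved.

>>> move_arm --deltas '[{"x":0.028,"y":0.019,"z":0.05,"wx":0,"wy":0,"wz":0,"hand":0.7},{"x":0.028,"y":0.019,"z":0.11,"wx":0,"wy":0,"wz":0,"hand":0.7},{"x":0.028,"y":0.019,"z":0.165,"wx":0,"wy":0,"wz":0,"hand":0.7},{"x":0.028,"y":0.019,"z":0.2,"wx":0,"wy":0,"wz":0,"hand":0.7},{"x":0.028,"y":0.019,"z":0.225,"wx":0,"wy":0,"wz":0,"hand":0.7},{"x":0.028,"y":0.019,"z":0.2345,"wx":0,"wy":0,"wz":0,"hand":0.7},{"x":0.028,"y":0.019,"z":0.2345,"wx":0,"wy":0,"wz":0,"hand":0.7},{"x":0.028,"y":0.019,"z":0.2345,"wx":0,"wy":0,"wz":0,"hand":0.7}]'

```text
time: 9.32
tool_pos: [0.4956, 0.0579, 0.0155]
tool_rot: [3.14, 0.0, 1.565]
contact_force: [-0.4, -0.3, 0.1]
opening: 0.0638
```

>>> move_arm --deltas '[{"x":0,"y":0,"z":0,"wx":0,"wy":0,"wz":0,"hand":0.4},{"x":0,"y":0,"z":0,"wx":0,"wy":0,"wz":0,"hand":0.4},{"x":0,"y":0,"z":0,"wx":0,"wy":0,"wz":0,"hand":0.4},{"x":0,"y":0,"z":0,"wx":0,"wy":0,"wz":0,"hand":0.4},{"x":0,"y":0,"z":-0.01,"wx":0,"wy":0,"wz":0,"hand":0.4},{"x":0,"y":0,"z":-0.04,"wx":0,"wy":0,"wz":0,"hand":0.4},{"x":0,"y":0,"z":-0.08,"wx":0,"wy":0,"wz":0,"hand":0.4},{"x":0,"y":0,"z":-0.12,"wx":0,"wy":0,"wz":0,"hand":0.4}]'

```text
time: 10.32
tool_pos: [0.4943, 0.0579, 0.1359]
tool_rot: [-3.141, 0.0, 1.565]
contact_force: [0.7, -0.8, -0.6]
opening: 0.0477
```

>>> move_arm --deltas '[{"x":0.02,"y":-0.004,"z":-0.05,"wx":0,"wy":0,"wz":-10,"hand":0.4},{"x":0.26,"y":-0.042,"z":-0.065,"wx":0,"wy":0,"wz":-88.1,"hand":0.4},{"x":0.26,"y":-0.042,"z":-0.065,"wx":0,"wy":0,"wz":-88.1,"hand":0.4},{"x":0.26,"y":-0.042,"z":-0.065,"wx":0,"wy":0,"wz":-88.1,"hand":0.4},{"x":0.26,"y":-0.042,"z":-0.065,"wx":0,"wy":0,"wz":-88.1,"hand":0.4},{"x":0.26,"y":-0.042,"z":-0.065,"wx":0,"wy":0,"wz":-88.1,"hand":0.4},{"x":0.26,"y":-0.042,"z":-0.065,"wx":0,"wy":0,"wz":-88.1,"hand":0.4},{"x":0.26,"y":-0.042,"z":-0.065,"wx":0,"wy":0,"wz":-88.1,"hand":0.4}]'

```text
time: 11.32
tool_pos: [0.4538, 0.3183, 0.1996]
tool_rot: [-3.141, -0.001, 3.059]
contact_force: [-0.1, -0.0, -0.6]
opening: 0.048
```

>>> move_arm --deltas '[{"x":0,"y":0,"z":0,"wx":0,"wy":0,"wz":-2.7,"hand":0.4},{"x":0,"y":0,"z":0,"wx":0,"wy":0,"wz":-2.7,"hand":0.4},{"x":0,"y":0,"z":0,"wx":0,"wy":0,"wz":-2.7,"hand":0.4}]'

```text
time: 11.7
tool_pos: [0.4542, 0.3181, 0.1995]
tool_rot: [-3.141, -0.0, 3.098]
contact_force: [0.4, 0.0, -0.4]
opening: 0.0478
```

```bash
python3 - <<'E'
from h import *
p,y,s=cmd(); print(s['time'],s['opening'],p,np.degrees(y),s['contact_force']); print(rel(p,y,[.4525,.318,.010],np.radians(177.8)))
E
```

```text
11.7 0.04780228586893841 [0.45420058 0.31812215 0.19954376] 177.48709412130663 [ 0.3846427   0.01171038 -0.39991595]
{'x': np.float64(0.0017), 'y': np.float64(-0.0002), 'z': np.float64(0.1895), 'wz': np.float64(-0.3)}
```

>>> move_arm --deltas '[{"x":0.002,"y":0,"z":0.05,"wx":0,"wy":0,"wz":-0.3,"hand":0.4},{"x":0.002,"y":0,"z":0.1,"wx":0,"wy":0,"wz":-0.3,"hand":0.4},{"x":0.002,"y":0,"z":0.145,"wx":0,"wy":0,"wz":-0.3,"hand":0.4},{"x":0.002,"y":0,"z":0.17,"wx":0,"wy":0,"wz":-0.3,"hand":0.4},{"x":0.002,"y":0,"z":0.182,"wx":0,"wy":0,"wz":-0.3,"hand":0.4},{"x":0.002,"y":0,"z":0.1895,"wx":0,"wy":0,"wz":-0.3,"hand":0.4},{"x":0.002,"y":0,"z":0.1895,"wx":0,"wy":0,"wz":-0.3,"hand":0.4},{"x":0.002,"y":0,"z":0.1895,"wx":0,"wy":0,"wz":-0.3,"hand":0.4}]'

```text
time: 12.7
tool_pos: [0.4529, 0.3186, 0.0109]
tool_rot: [3.141, 0.002, 3.104]
contact_force: [0.7, -0.2, -1.2]
opening: 0.0479
```

>>> move_arm --deltas '[{"x":0,"y":0,"z":0,"wx":0,"wy":0,"wz":0,"hand":0.63},{"x":0,"y":0,"z":0,"wx":0,"wy":0,"wz":0,"hand":0.63},{"x":0,"y":0,"z":0,"wx":0,"wy":0,"wz":0,"hand":0.63},{"x":0,"y":0,"z":-0.02,"wx":0,"wy":0,"wz":0,"hand":0.63},{"x":0,"y":0,"z":-0.06,"wx":0,"wy":0,"wz":0,"hand":0.63},{"x":0,"y":0,"z":-0.12,"wx":0,"wy":0,"wz":0,"hand":0.63},{"x":0,"y":0,"z":-0.19,"wx":0,"wy":0,"wz":0,"hand":0.63},{"x":0,"y":0,"z":-0.19,"wx":0,"wy":0,"wz":0,"hand":0.63}]'

```text
time: 13.7
tool_pos: [0.4544, 0.3194, 0.205]
tool_rot: [3.137, 0.008, 3.104]
contact_force: [-0.4, -0.5, -1.1]
opening: 0.0576
```

>>> move_arm --deltas '[{"x":-0.014,"y":-0.698,"z":-0.05,"wx":0,"wy":0,"wz":77.8,"hand":0.7},{"x":-0.014,"y":-0.698,"z":-0.05,"wx":0,"wy":0,"wz":77.8,"hand":0.7},{"x":-0.014,"y":-0.698,"z":-0.05,"wx":0,"wy":0,"wz":77.8,"hand":0.7},{"x":-0.014,"y":-0.698,"z":-0.05,"wx":0,"wy":0,"wz":77.8,"hand":0.7},{"x":-0.014,"y":-0.698,"z":-0.05,"wx":0,"wy":0,"wz":77.8,"hand":0.7},{"x":-0.014,"y":-0.698,"z":-0.05,"wx":0,"wy":0,"wz":77.8,"hand":0.7},{"x":-0.014,"y":-0.698,"z":-0.05,"wx":0,"wy":0,"wz":77.8,"hand":0.7},{"x":-0.014,"y":-0.698,"z":-0.05,"wx":0,"wy":0,"wz":77.8,"hand":0.7}]'

```text
time: 14.7
tool_pos: [0.4429, -0.1822, 0.235]
tool_rot: [-3.141, -0.001, 1.743]
contact_force: [0.9, 0.5, 0.1]
opening: 0.0642
```

```bash
python3 - <<'E'
from h import *
p,y,s=cmd(); print(s['time'],s['opening'],p,np.degrees(y),s['contact_force']); print(rel(p,y,[.44,-.38,.25],np.radians(100)))
E
```

```text
14.7 0.06417970464732996 [ 0.44286636 -0.18217101  0.2349791 ] 99.8580870891429 [0.86394892 0.532571   0.12461121]
{'x': np.float64(-0.1944), 'y': np.float64(-0.0367), 'z': np.float64(-0.015), 'wz': np.float64(-0.1)}
```

>>> move_arm --deltas '[{"x":-0.195,"y":-0.037,"z":-0.015,"wx":0,"wy":0,"wz":0,"hand":0.7},{"x":-0.195,"y":-0.037,"z":-0.015,"wx":0,"wy":0,"wz":0,"hand":0.7},{"x":-0.195,"y":-0.037,"z":-0.015,"wx":0,"wy":0,"wz":0,"hand":0.7},{"x":-0.195,"y":-0.037,"z":-0.015,"wx":0,"wy":0,"wz":0,"hand":0.7},{"x":-0.195,"y":-0.037,"z":-0.015,"wx":0,"wy":0,"wz":0,"hand":0.7},{"x":-0.195,"y":-0.037,"z":-0.015,"wx":0,"wy":0,"wz":0,"hand":0.7}]'

```text
time: 15.45
tool_pos: [0.4414, -0.3771, 0.2503]
tool_rot: [-3.141, -0.001, 1.748]
contact_force: [-0.5, 0.9, 0.1]
opening: 0.0643
```

```bash
python3 - <<'E'
from h import *
p,y,s=cmd(); print(p,np.degrees(y),s['time'])
P,im=look('wrist','w5'); p2,t=look('top','top5')
hsv=cv2.cvtColor(im,cv2.COLOR_BGR2HSV); m=cv2.inRange(hsv,(12,60,205),(22,150,255)); m[265:]=0
for uv in [(320,150),(150,150)]: print(hsv[uv[1],uv[0]])
for r in rects(P,m,.028,1000): print('w',r)
h=cv2.cvtColor(t,cv2.COLOR_BGR2HSV)
print([r for r in rects(p2,pale(h),.028) if 80<r[2]])
cv2.imwrite('pics/duo5.png',np.hstack([cv2.resize(im,(400,300)),cv2.resize(t[170:400,60:540],(400,300))]))
E
```

```text
[ 0.4413811  -0.37712107  0.25031767] 100.12879186026508 15.45
[ 15 165 233]
[ 15 163  97]
w (504.2, -321.6, 127.2, 43.9, -79.4, array([403., 151.]))
w (393.2, -341.7, 127.2, 43.7, -81.2, array([285., 157.]))
[(391.7, -340.6, 128.6, 44.6, -80.8, array([471., 336.])), (503.6, -320.6, 128.2, 44.7, -79.5, array([461., 286.])), (529.9, -31.6, 324.1, 181.2, -89.5, array([333., 270.])), (648.5, -29.2, 318.9, 11.2, -89.5, array([330., 219.]))]
```

View pics/duo5.png

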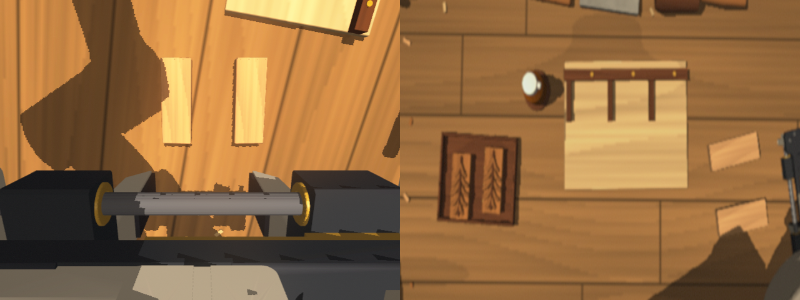

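The views show both carvings side by side in the tray and leaf up, an empty board, and exactly two blanks. They measure (504,-321) at yaw 100.6° and (392.5,-341) at yaw 99°, and the wrist and top cameras agree to about 1.5 mm.

```bash
python3 - <<'E'
from h import *
p,y,s=cmd(); p[2]=.25
print(rel(p,y,[.4985,-.2917,.004],np.radians(100.6)))
# to staging above bay2
print(rel(np.array([.4985,-.2917,.15]),np.radians(100.6),[.5575-.037,-.1365,.10],np.radians(180.5)))
t=cv2.imread('pics/top5.png'); P=viewer.camera_params('top'); h=cv2.cvtColor(t,cv2.COLOR_BGR2HSV); m=dark(h)
m[:210]=0;m[275:]=0;m[:,:255]=0;m[:,410:]=0
# fence near edge: lowest dark row in columns in the bays; stop right edges: in rows 240..255
for u in (285,335,385): 
    v=np.where(m[215:236,u])[0]+215; print('fence',u,v.min(),v.max(),cast(P,(u,v.max()+.5),.012).round(4),cast(P,(u,v.min()-.5),.03).round(4))
for v in (245,252):
    u=np.where(m[v])[0]; e=[x for x in u if x+1 not in u]; print('stop right',v,e,[cast(P,(x+.5,v),.025)[1].round(4) for x in e])
print('board',[cast(P,q,.012).round(4) for q in [(257,314),(405,314)]])
E
```

```text
{'x': np.float64(0.0742), 'y': np.float64(0.0711), 'z': np.float64(0.246), 'wz': np.float64(-0.4)}
{'x': np.float64(0.1485), 'y': np.float64(0.0502), 'z': np.float64(0.05), 'wz': np.float64(-79.9)}
fence 285 224 231 [0.6224 0.0707 0.012 ] [0.6384 0.0701 0.03  ]
fence 335 224 230 [ 0.6257 -0.042   0.012 ] [ 0.6394 -0.0411  0.03  ]
fence 385 223 230 [ 0.6267 -0.1549  0.012 ] [ 0.6427 -0.1525  0.03  ]
stop right 245 [np.int64(265), np.int64(314), np.int64(364)] [np.float64(0.113), np.float64(0.0041), np.float64(-0.1073)]
stop right 252 [np.int64(265), np.int64(315), np.int64(364)] [np.float64(0.1128), np.float64(0.0017), np.float64(-0.1073)]
board [array([0.4375, 0.1306, 0.012 ]), array([ 0.4399, -0.1992,  0.012 ])]
```

>>> move_arm --deltas '[{"x":0.074,"y":0.071,"z":0.03,"wx":0,"wy":0,"wz":-0.4,"hand":0.7},{"x":0.074,"y":0.071,"z":0.09,"wx":0,"wy":0,"wz":-0.4,"hand":0.7},{"x":0.074,"y":0.071,"z":0.15,"wx":0,"wy":0,"wz":-0.4,"hand":0.7},{"x":0.074,"y":0.071,"z":0.2,"wx":0,"wy":0,"wz":-0.4,"hand":0.7},{"x":0.074,"y":0.071,"z":0.235,"wx":0,"wy":0,"wz":-0.4,"hand":0.7},{"x":0.074,"y":0.071,"z":0.246,"wx":0,"wy":0,"wz":-0.4,"hand":0.7},{"x":0.074,"y":0.071,"z":0.246,"wx":0,"wy":0,"wz":-0.4,"hand":0.7},{"x":0.074,"y":0.071,"z":0.246,"wx":0,"wy":0,"wz":-0.4,"hand":0.7}]'

```text
time: 16.55
tool_pos: [0.4994, -0.2943, 0.0068]
tool_rot: [3.139, 0.003, 1.753]
contact_force: [0.6, 0.8, 0.8]
opening: 0.0645
```

>>> move_arm --deltas '[{"x":0,"y":0,"z":0,"wx":0,"wy":0,"wz":0,"hand":0.4},{"x":0,"y":0,"z":0,"wx":0,"wy":0,"wz":0,"hand":0.4},{"x":0,"y":0,"z":0,"wx":0,"wy":0,"wz":0,"hand":0.4},{"x":0,"y":0,"z":0,"wx":0,"wy":0,"wz":0,"hand":0.4},{"x":0,"y":0,"z":-0.01,"wx":0,"wy":0,"wz":0,"hand":0.4},{"x":0,"y":0,"z":-0.04,"wx":0,"wy":0,"wz":0,"hand":0.4},{"x":0,"y":0,"z":-0.08,"wx":0,"wy":0,"wz":0,"hand":0.4},{"x":0,"y":0,"z":-0.11,"wx":0,"wy":0,"wz":0,"hand":0.4}]'

```text
time: 17.55
tool_pos: [0.4982, -0.2937, 0.1165]
tool_rot: [3.141, 0.001, 1.753]
contact_force: [0.0, -0.8, -0.9]
opening: 0.0457
```

>>> move_arm --deltas '[{"x":0,"y":0,"z":-0.02,"wx":0,"wy":0,"wz":0,"hand":0.4},{"x":0.05,"y":0.018,"z":-0.02,"wx":0,"wy":0,"wz":-20,"hand":0.4},{"x":0.1,"y":0.036,"z":-0.02,"wx":0,"wy":0,"wz":-30,"hand":0.4},{"x":0.147,"y":0.0535,"z":-0.02,"wx":0,"wy":0,"wz":-79.9,"hand":0.4},{"x":0.147,"y":0.0535,"z":-0.02,"wx":0,"wy":0,"wz":-79.9,"hand":0.4},{"x":0.147,"y":0.0535,"z":-0.02,"wx":0,"wy":0,"wz":-79.9,"hand":0.4},{"x":0.147,"y":0.0535,"z":-0.02,"wx":0,"wy":0,"wz":-79.9,"hand":0.4},{"x":0.147,"y":0.0535,"z":-0.02,"wx":0,"wy":0,"wz":-79.9,"hand":0.4}]'

```text
time: 18.55
tool_pos: [0.5238, -0.1392, 0.1348]
tool_rot: [3.142, -0.001, 3.072]
contact_force: [0.1, -0.2, -0.5]
opening: 0.0459
```

>>> move_arm --deltas '[{"x":0,"y":0,"z":0,"wx":0,"wy":0,"wz":-4,"hand":0.4},{"x":0,"y":0,"z":0,"wx":0,"wy":0,"wz":-4,"hand":0.4},{"x":0,"y":0,"z":0,"wx":0,"wy":0,"wz":-4,"hand":0.4}]'

```text
time: 18.92
tool_pos: [0.524, -0.1393, 0.1348]
tool_rot: [-3.142, -0.0, 3.134]
contact_force: [-0.2, -0.2, -0.5]
opening: 0.0457
```

```bash
python3 - <<'E'
from h import *
p,y,s=cmd(); print(s['time'],s['opening'],p,np.degrees(y),s['contact_force']); print(rel(p,y,[.525,-.137,.0175],np.radians(180.5)))
P,t=look('top','top6'); h=cv2.cvtColor(t,cv2.COLOR_BGR2HSV)
print([r for r in rects(P,pale(h),.028) if 80<r[2]])
E
```

```text
18.925 0.045651222269974465 [ 0.52402922 -0.13929018  0.13476903] 179.56265103935064 [-0.21042677 -0.17731294 -0.52592333]
{'x': np.float64(-0.001), 'y': np.float64(0.0023), 'z': np.float64(0.1173), 'wz': np.float64(-0.9)}
[(529.5, 14.7, 231.6, 181.2, -89.5, array([311., 272.])), (649.5, -30.3, 321.2, 12.0, -88.9, array([330., 219.]))]
```

>>> move_arm --deltas '[{"x":-0.001,"y":0.002,"z":0.04,"wx":0,"wy":0,"wz":-0.9,"hand":0.4},{"x":-0.001,"y":0.002,"z":0.08,"wx":0,"wy":0,"wz":-0.9,"hand":0.4},{"x":-0.001,"y":0.002,"z":0.103,"wx":0,"wy":0,"wz":-0.9,"hand":0.4},{"x":-0.001,"y":0.002,"z":0.112,"wx":0,"wy":0,"wz":-0.9,"hand":0.4},{"x":-0.001,"y":0.002,"z":0.1165,"wx":0,"wy":0,"wz":-0.9,"hand":0.4},{"x":-0.001,"y":0.002,"z":0.1165,"wx":0,"wy":0,"wz":-0.9,"hand":0.4},{"x":-0.001,"y":0.002,"z":0.1165,"wx":0,"wy":0,"wz":-0.9,"hand":0.4}]'

```text
time: 19.85
tool_pos: [0.5258, -0.1376, 0.0191]
tool_rot: [-3.141, 0.002, -3.132]
contact_force: [0.4, -0.2, -0.8]
opening: 0.0459
```

```bash
python3 - <<'E'
from h import *
p,y,s=cmd(); print(s['time'],s['opening'],p,np.degrees(y),s['contact_force'])
E
```

```text
19.85 0.04591149016741032 [ 0.52576856 -0.1375746   0.0190862 ] -179.4544291935789 [ 0.36681657 -0.22941541 -0.75201414]
```

>>> move_arm --deltas '[{"x":0,"y":0,"z":0,"wx":0,"wy":0,"wz":0,"hand":0.66},{"x":0,"y":0,"z":0,"wx":0,"wy":0,"wz":0,"hand":0.66},{"x":0,"y":0,"z":0,"wx":0,"wy":0,"wz":0,"hand":0.66},{"x":0,"y":0,"z":-0.02,"wx":0,"wy":0,"wz":0,"hand":0.66},{"x":0,"y":0,"z":-0.06,"wx":0,"wy":0,"wz":0,"hand":0.66},{"x":0,"y":0,"z":-0.1,"wx":0,"wy":0,"wz":0,"hand":0.66},{"x":0,"y":0,"z":-0.1,"wx":0,"wy":0,"wz":0,"hand":0.66}]'

```text
time: 20.72
tool_pos: [0.5271, -0.1381, 0.1214]
tool_rot: [-3.139, 0.006, -3.132]
contact_force: [-0.2, 0.1, 0.8]
opening: 0.0608
```

>>> move_arm --deltas '[{"x":0.07,"y":0,"z":0,"wx":0,"wy":0,"wz":90.5,"hand":0},{"x":0.07,"y":0,"z":0,"wx":0,"wy":0,"wz":90.5,"hand":0},{"x":0.07,"y":0,"z":0,"wx":0,"wy":0,"wz":90.5,"hand":0},{"x":0.07,"y":0,"z":0,"wx":0,"wy":0,"wz":90.5,"hand":0},{"x":0.07,"y":0,"z":0,"wx":0,"wy":0,"wz":90.5,"hand":0},{"x":0.07,"y":0,"z":0,"wx":0,"wy":0,"wz":90.5,"hand":0},{"x":0.07,"y":0,"z":0,"wx":0,"wy":0,"wz":90.5,"hand":0},{"x":0.07,"y":0,"z":0,"wx":0,"wy":0,"wz":90.5,"hand":0}]'

```text
time: 21.72
tool_pos: [0.4545, -0.1377, 0.1171]
tool_rot: [-3.14, -0.001, 1.645]
contact_force: [-0.4, -0.1, 0.2]
opening: 0.0
```

>>> move_arm --deltas '[{"x":0,"y":0,"z":0,"wx":0,"wy":0,"wz":4.9,"hand":0},{"x":0,"y":0,"z":0,"wx":0,"wy":0,"wz":4.9,"hand":0}]'

```text
time: 21.98
tool_pos: [0.4547, -0.1377, 0.1173]
tool_rot: [-3.14, -0.001, 1.567]
contact_force: [0.4, -0.5, 0.0]
opening: 0.0003
```

```bash
python3 - <<'E'
from h import *
p,y,s=cmd(); print(s['time'],s['opening'],p,np.degrees(y),s['contact_force'])
P,im=look('wrist','w7'); hsv=cv2.cvtColor(im,cv2.COLOR_BGR2HSV)
P2,t=look('top','top7')
cv2.imwrite('pics/duo7.png',np.hstack([cv2.resize(im,(400,300)),cv2.resize(t[170:400,60:540],(400,300))]))
E
```

```text
21.975 0.00029549376713299794 [ 0.45466255 -0.13774685  0.11732721] 89.75637663377049 [ 0.37650402 -0.51077182  0.04966841]
```

View pics/duo7.png

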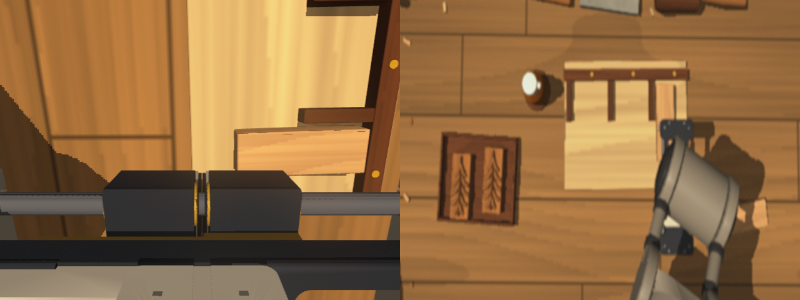

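The wrist view shows the blank lying flat in bay 2, its near end at about (374,240) in full pixels, close to the stop and just short of the fence. The second blank is still on the bench.

>>> move_arm --deltas '[{"x":0,"y":0,"z":0.05,"wx":0,"wy":0,"wz":0,"hand":0},{"x":0,"y":0,"z":0.085,"wx":0,"wy":0,"wz":0,"hand":0},{"x":0,"y":0,"z":0.0955,"wx":0,"wy":0,"wz":0,"hand":0},{"x":0,"y":0.006,"z":0.0955,"wx":0,"wy":0,"wz":0,"hand":0},{"x":0,"y":0.01,"z":0.0955,"wx":0,"wy":0,"wz":0,"hand":0},{"x":0,"y":0.014,"z":0.0955,"wx":0,"wy":0,"wz":0,"hand":0},{"x":0,"y":0.017,"z":0.0955,"wx":0,"wy":0,"wz":0,"hand":0},{"x":0,"y":0.019,"z":0.0955,"wx":0,"wy":0,"wz":0,"hand":0}]'

```text
time: 23.08
tool_pos: [0.4742, -0.138, 0.023]
tool_rot: [-3.141, 0.0, 1.566]
contact_force: [-1.4, -0.8, 0.8]
opening: 0.0005
```

>>> move_arm --deltas '[{"x":0,"y":0.001,"z":0,"wx":0,"wy":0,"wz":0,"hand":0},{"x":0,"y":0.002,"z":0,"wx":0,"wy":0,"wz":0,"hand":0}]'

```text
time: 23.32
tool_pos: [0.476, -0.138, 0.0227]
tool_rot: [-3.141, -0.0, 1.566]
contact_force: [-1.3, -0.0, 1.3]
opening: 0.0003
```

>>> move_arm --deltas '[{"x":0,"y":0.001,"z":0,"wx":0,"wy":0,"wz":0,"hand":0},{"x":0,"y":0.002,"z":0,"wx":0,"wy":0,"wz":0,"hand":0}]'

```text
time: 23.58
tool_pos: [0.4782, -0.1381, 0.0227]
tool_rot: [-3.141, 0.0, 1.566]
contact_force: [-1.1, 0.5, 1.5]
opening: 0.0004
```

>>> move_arm --deltas '[{"x":0,"y":0.001,"z":0,"wx":0,"wy":0,"wz":0,"hand":0},{"x":0,"y":0.001,"z":0,"wx":0,"wy":0,"wz":0,"hand":0}]'

```text
time: 23.82
tool_pos: [0.4794, -0.1382, 0.0227]
tool_rot: [3.141, 0.0, 1.566]
contact_force: [-0.4, -0.4, 1.3]
opening: 0.0007
```

>>> move_arm --deltas '[{"x":0,"y":0.001,"z":0,"wx":0,"wy":0,"wz":0,"hand":0},{"x":0,"y":0.001,"z":0,"wx":0,"wy":0,"wz":0,"hand":0}]'

```text
time: 24.08
tool_pos: [0.4802, -0.1381, 0.0227]
tool_rot: [-3.142, 0.0, 1.566]
contact_force: [-1.2, 0.2, 1.5]
opening: 0.0003
```

>>> move_arm --deltas '[{"x":0,"y":0.001,"z":0,"wx":0,"wy":0,"wz":0,"hand":0},{"x":0,"y":0.002,"z":0,"wx":0,"wy":0,"wz":0,"hand":0}]'

```text
time: 24.32
tool_pos: [0.4804, -0.138, 0.0226]
tool_rot: [-3.138, -0.0, 1.566]
contact_force: [-10.7, -1.8, 8.4]
opening: 0.0002
```

>>> move_arm --deltas '[{"x":0,"y":0.001,"z":0,"wx":0,"wy":0,"wz":0,"hand":0},{"x":0,"y":0.0015,"z":0,"wx":0,"wy":0,"wz":0,"hand":0}]'

```text
time: 24.58
tool_pos: [0.4804, -0.138, 0.0226]
tool_rot: [-3.135, -0.001, 1.566]
contact_force: [-15.6, -4.1, 12.2]
opening: 0.0003
```

```bash
python3 - <<'E'
from h import *
p,y,s=cmd(); print(s['time'],p,s['contact_force'])
P,im=look('wrist','w8'); cv2.imwrite('pics/w8c.png',im[120:300,300:640])
P,im=look('side','s8'); cv2.imwrite('pics/s8c.png',cv2.resize(im[180:330,280:480],(600,450)))
E
```

```text
24.575 [ 0.48042593 -0.13796222  0.02263826] [-15.58401653  -4.07001301  12.24212029]
```

View pics/w8c.png

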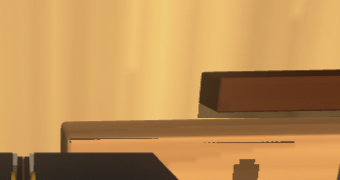

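The wrist crop shows the finger against the blank's near end and the stop close along its left side. The force rose to 15 N with no further travel, so the end is at the fence. The side push comes next.

>>> move_arm --deltas '[{"x":0,"y":-0.012,"z":0,"wx":0,"wy":0,"wz":0,"hand":0},{"x":0,"y":-0.012,"z":-0.05,"wx":0,"wy":0,"wz":0,"hand":0},{"x":-0.042,"y":-0.012,"z":-0.065,"wx":0,"wy":0,"wz":0,"hand":0},{"x":-0.042,"y":0.045,"z":-0.065,"wx":0,"wy":0,"wz":0,"hand":0},{"x":-0.042,"y":0.092,"z":-0.065,"wx":0,"wy":0,"wz":0,"hand":0},{"x":-0.042,"y":0.092,"z":-0.065,"wx":0,"wy":0,"wz":0,"hand":0},{"x":-0.042,"y":0.092,"z":-0.02,"wx":0,"wy":0,"wz":0,"hand":0},{"x":-0.042,"y":0.092,"z":0,"wx":0,"wy":0,"wz":0,"hand":0}]'

```text
time: 25.68
tool_pos: [0.5733, -0.1798, 0.0204]
tool_rot: [-3.138, -0.002, 1.566]
contact_force: [1.0, 0.8, -0.0]
opening: 0.0002
```

>>> move_arm --deltas '[{"x":0,"y":0,"z":0,"wx":0,"wy":0,"wz":0,"hand":0},{"x":0.006,"y":0,"z":0,"wx":0,"wy":0,"wz":0,"hand":0},{"x":0.009,"y":0,"z":0,"wx":0,"wy":0,"wz":0,"hand":0},{"x":0.012,"y":0,"z":0,"wx":0,"wy":0,"wz":0,"hand":0},{"x":0.0135,"y":0,"z":0,"wx":0,"wy":0,"wz":0,"hand":0},{"x":0.015,"y":0,"z":0,"wx":0,"wy":0,"wz":0,"hand":0}]'

```text
time: 26.42
tool_pos: [0.5758, -0.1656, 0.023]
tool_rot: [3.141, 0.0, 1.566]
contact_force: [-0.5, -0.5, -0.1]
opening: 0.0005
```

>>> move_arm --deltas '[{"x":0.001,"y":0,"z":0,"wx":0,"wy":0,"wz":0,"hand":0},{"x":0.0015,"y":0,"z":0,"wx":0,"wy":0,"wz":0,"hand":0}]'

```text
time: 26.68
tool_pos: [0.5757, -0.1646, 0.0228]
tool_rot: [3.141, 0.001, 1.566]
contact_force: [-1.0, -4.4, 1.4]
opening: 0.0002
```

>>> move_arm --deltas '[{"x":0.001,"y":0,"z":0,"wx":0,"wy":0,"wz":0,"hand":0},{"x":0.0015,"y":0,"z":0,"wx":0,"wy":0,"wz":0,"hand":0}]'

```text
time: 26.92
tool_pos: [0.576, -0.1644, 0.023]
tool_rot: [3.14, 0.003, 1.566]
contact_force: [-1.8, -9.9, 1.5]
opening: 0.0005
```

Side contact is confirmed: about 10 N with no travel. Next is the second blank.

>>> move_arm --deltas '[{"x":-0.01,"y":0,"z":0,"wx":0,"wy":0,"wz":0,"hand":0},{"x":-0.012,"y":0,"z":-0.06,"wx":0,"wy":0,"wz":0,"hand":0},{"x":-0.05,"y":-0.03,"z":-0.11,"wx":0,"wy":0,"wz":0,"hand":0.3},{"x":-0.09,"y":-0.06,"z":-0.16,"wx":0,"wy":0,"wz":-9,"hand":0.7},{"x":-0.218,"y":-0.155,"z":-0.228,"wx":0,"wy":0,"wz":-9,"hand":0.7},{"x":-0.218,"y":-0.155,"z":-0.228,"wx":0,"wy":0,"wz":-9,"hand":0.7},{"x":-0.218,"y":-0.155,"z":-0.228,"wx":0,"wy":0,"wz":-9,"hand":0.7},{"x":-0.218,"y":-0.155,"z":-0.228,"wx":0,"wy":0,"wz":-9,"hand":0.7}]'

```text
time: 27.92
tool_pos: [0.4177, -0.3832, 0.2525]
tool_rot: [3.14, 0.003, 1.717]
contact_force: [0.1, -0.2, 0.1]
opening: 0.0556
```

>>> move_arm --deltas '[{"x":0,"y":0,"z":0,"wx":0,"wy":0,"wz":0,"hand":0.7},{"x":0,"y":0,"z":0,"wx":0,"wy":0,"wz":0,"hand":0.7}]'

```text
time: 28.18
tool_pos: [0.42, -0.3783, 0.2497]
tool_rot: [-3.141, -0.002, 1.725]
contact_force: [-0.4, -0.2, 0.2]
opening: 0.064
```

```bash
python3 - <<'E'
from h import *
p,y,s=cmd(); print(p,np.degrees(y),s['time'],s['opening'])
P,im=look('wrist','w9'); p2,t=look('top','top9')
hsv=cv2.cvtColor(im,cv2.COLOR_BGR2HSV); m=cv2.inRange(hsv,(12,60,205),(22,150,255)); m[265:]=0
for r in rects(P,m,.028,1000): print('w',r)
h=cv2.cvtColor(t,cv2.COLOR_BGR2HSV)
print([r for r in rects(p2,pale(h),.028) if 80<r[2]])
cv2.imwrite('pics/duo9.png',np.hstack([cv2.resize(im,(400,300)),cv2.resize(t[190:360,80:520],(400,300))]))
E
```

```text
[ 0.42004086 -0.37831165  0.2496983 ] 98.80710338772988 28.175 0.06403606018300863
w (388.9, -342.5, 127.5, 36.3, -80.9, array([296., 179.]))
[(391.5, -340.5, 128.3, 44.7, -80.7, array([471., 337.])), (530.6, -31.4, 323.8, 183.2, -89.0, array([344., 269.])), (648.5, -29.2, 318.9, 11.2, -89.5, array([330., 219.]))]
```

View pics/duo9.png

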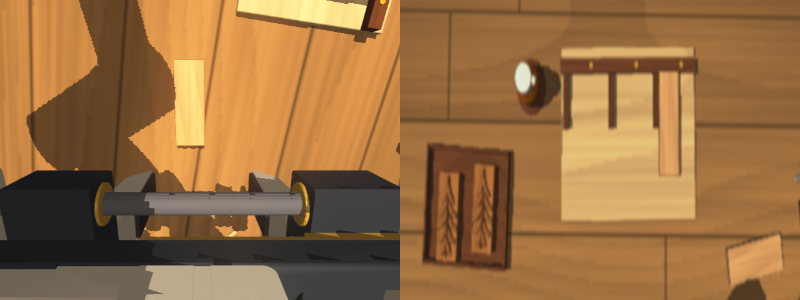

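The wrist view shows blank 2 at (296,179), unmoved. The top view shows blank 1 home in bay 2, touching both fence and stop, and both carvings in the tray.

>>> move_arm --deltas '[{"x":0.071,"y":-0.022,"z":0.03,"wx":0,"wy":0,"wz":-0.3,"hand":0.7},{"x":0.071,"y":-0.022,"z":0.09,"wx":0,"wy":0,"wz":-0.3,"hand":0.7},{"x":0.071,"y":-0.022,"z":0.15,"wx":0,"wy":0,"wz":-0.3,"hand":0.7},{"x":0.071,"y":-0.022,"z":0.2,"wx":0,"wy":0,"wz":-0.3,"hand":0.7},{"x":0.071,"y":-0.022,"z":0.235,"wx":0,"wy":0,"wz":-0.3,"hand":0.7},{"x":0.071,"y":-0.022,"z":0.246,"wx":0,"wy":0,"wz":-0.3,"hand":0.7},{"x":0.071,"y":-0.022,"z":0.246,"wx":0,"wy":0,"wz":-0.3,"hand":0.7},{"x":0.071,"y":-0.022,"z":0.246,"wx":0,"wy":0,"wz":-0.3,"hand":0.7}]'

```text
time: 29.28
tool_pos: [0.3878, -0.3136, 0.0061]
tool_rot: [3.14, 0.002, 1.728]
contact_force: [0.1, 0.1, 0.2]
opening: 0.0643
```

>>> move_arm --deltas '[{"x":0,"y":0,"z":0,"wx":0,"wy":0,"wz":0,"hand":0.4},{"x":0,"y":0,"z":0,"wx":0,"wy":0,"wz":0,"hand":0.4},{"x":0,"y":0,"z":0,"wx":0,"wy":0,"wz":0,"hand":0.4},{"x":0,"y":0,"z":0,"wx":0,"wy":0,"wz":0,"hand":0.4},{"x":0,"y":0,"z":-0.01,"wx":0,"wy":0,"wz":0,"hand":0.4},{"x":0,"y":0,"z":-0.04,"wx":0,"wy":0,"wz":0,"hand":0.4},{"x":0,"y":0,"z":-0.08,"wx":0,"wy":0,"wz":0,"hand":0.4},{"x":0,"y":0,"z":-0.13,"wx":0,"wy":0,"wz":0,"hand":0.4}]'

```text
time: 30.28
tool_pos: [0.3862, -0.3123, 0.1356]
tool_rot: [-3.14, -0.002, 1.728]
contact_force: [-0.2, -0.6, -0.7]
opening: 0.046
```

>>> move_arm --deltas '[{"x":0.04,"y":0.028,"z":0,"wx":0,"wy":0,"wz":-10,"hand":0.4},{"x":0.09,"y":0.062,"z":0,"wx":0,"wy":0,"wz":-20,"hand":0.4},{"x":0.13,"y":0.09,"z":0,"wx":0,"wy":0,"wz":-30,"hand":0.4},{"x":0.17,"y":0.118,"z":0,"wx":0,"wy":0,"wz":-40,"hand":0.4},{"x":0.21,"y":0.146,"z":0,"wx":0,"wy":0,"wz":-50,"hand":0.4},{"x":0.259,"y":0.181,"z":0,"wx":0,"wy":0,"wz":-60,"hand":0.4},{"x":0.259,"y":0.181,"z":0,"wx":0,"wy":0,"wz":-70,"hand":0.4},{"x":0.259,"y":0.181,"z":0,"wx":0,"wy":0,"wz":-80,"hand":0.4}]'

```text
time: 31.28
tool_pos: [0.5249, -0.0277, 0.1347]
tool_rot: [-3.141, -0.001, 3.132]
contact_force: [0.2, 0.0, -0.8]
opening: 0.046
```

>>> move_arm --deltas '[{"x":0,"y":0,"z":0,"wx":0,"wy":0,"wz":-1.4,"hand":0.4},{"x":0,"y":0,"z":0,"wx":0,"wy":0,"wz":-1.4,"hand":0.4},{"x":0,"y":0,"z":0,"wx":0,"wy":0,"wz":-1.4,"hand":0.4}]'

```text
time: 31.65
tool_pos: [0.5251, -0.0291, 0.1348]
tool_rot: [-3.141, -0.0, -3.137]
contact_force: [-0.8, 0.1, -2.2]
opening: 0.0457
```

```bash
python3 - <<'E'
from h import *
p,y,s=cmd(); print(s['time'],s['opening'],p,np.degrees(y),s['contact_force']); print(rel(p,y,[.525,-.027,.0175],np.radians(180.5)))
P,t=look('top','top10'); h=cv2.cvtColor(t,cv2.COLOR_BGR2HSV)
print([r for r in rects(P,pale(h),.028) if 80<r[2]])
cv2.imwrite('pics/top10c.png',cv2.resize(t[170:360,80:540],(690,285)))
E
```

```text
31.65 0.045720123760787795 [ 0.52506876 -0.02905142  0.13476989] -179.7291410877764 [-0.76504172  0.1083026  -2.1701572 ]
{'x': np.float64(0.0001), 'y': np.float64(0.0021), 'z': np.float64(0.1173), 'wz': np.float64(-0.2)}
[(396.1, -354.5, 107.6, 13.3, -83.6, array([477., 335.])), (461.2, -34.2, 130.2, 45.8, -88.6, array([331., 307.])), (531.2, 89.5, 197.8, 83.4, -11.5, array([276., 272.])), (649.5, -29.2, 323.4, 12.0, -88.9, array([330., 219.]))]
```

View pics/top10c.png

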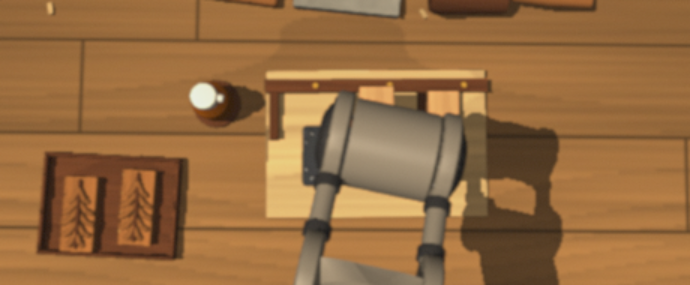

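The top view shows the blank held over bay 1, blank 1 in bay 2, and nothing left on the bench. The sliver the mask found was a sunlit patch.

>>> move_arm --deltas '[{"x":0,"y":0.002,"z":0.04,"wx":0,"wy":0,"wz":-0.2,"hand":0.4},{"x":0,"y":0.002,"z":0.08,"wx":0,"wy":0,"wz":-0.2,"hand":0.4},{"x":0,"y":0.002,"z":0.103,"wx":0,"wy":0,"wz":-0.2,"hand":0.4},{"x":0,"y":0.002,"z":0.112,"wx":0,"wy":0,"wz":-0.2,"hand":0.4},{"x":0,"y":0.002,"z":0.1165,"wx":0,"wy":0,"wz":-0.2,"hand":0.4},{"x":0,"y":0.002,"z":0.1165,"wx":0,"wy":0,"wz":-0.2,"hand":0.4},{"x":0,"y":0.002,"z":0.1165,"wx":0,"wy":0,"wz":-0.2,"hand":0.4}]'

```text
time: 32.58
tool_pos: [0.5258, -0.0269, 0.019]
tool_rot: [-3.141, 0.002, -3.131]
contact_force: [1.0, -0.5, -1.0]
opening: 0.0458
```

>>> move_arm --deltas '[{"x":0,"y":0,"z":0,"wx":0,"wy":0,"wz":0,"hand":0.66},{"x":0,"y":0,"z":0,"wx":0,"wy":0,"wz":0,"hand":0.66},{"x":0,"y":0,"z":0,"wx":0,"wy":0,"wz":0,"hand":0.66},{"x":0,"y":0,"z":-0.02,"wx":0,"wy":0,"wz":0,"hand":0.66},{"x":0,"y":0,"z":-0.06,"wx":0,"wy":0,"wz":0,"hand":0.66},{"x":0,"y":0,"z":-0.1,"wx":0,"wy":0,"wz":0,"hand":0.66},{"x":0,"y":0,"z":-0.1,"wx":0,"wy":0,"wz":0,"hand":0.66}]'

```text
time: 33.45
tool_pos: [0.5271, -0.0272, 0.1213]
tool_rot: [-3.14, 0.007, -3.131]
contact_force: [0.1, 0.2, -0.6]
opening: 0.0607
```

>>> move_arm --deltas '[{"x":0.07,"y":0,"z":0,"wx":0,"wy":0,"wz":90.5,"hand":0},{"x":0.07,"y":0,"z":0,"wx":0,"wy":0,"wz":90.5,"hand":0},{"x":0.07,"y":0,"z":0,"wx":0,"wy":0,"wz":90.5,"hand":0},{"x":0.07,"y":0,"z":0,"wx":0,"wy":0,"wz":90.5,"hand":0},{"x":0.07,"y":0,"z":0,"wx":0,"wy":0,"wz":90.5,"hand":0},{"x":0.07,"y":0,"z":0,"wx":0,"wy":0,"wz":90.5,"hand":0},{"x":0.07,"y":0,"z":0,"wx":0,"wy":0,"wz":90.5,"hand":0},{"x":0.07,"y":0,"z":0,"wx":0,"wy":0,"wz":90.5,"hand":0}]'

```text
time: 34.45
tool_pos: [0.4545, -0.0274, 0.1172]
tool_rot: [-3.14, -0.0, 1.646]
contact_force: [-0.8, -0.2, 0.3]
opening: 0.0008
```

>>> move_arm --deltas '[{"x":0,"y":0,"z":0,"wx":0,"wy":0,"wz":4.9,"hand":0},{"x":0,"y":0,"z":0,"wx":0,"wy":0,"wz":4.9,"hand":0}]'

```text
time: 34.7
tool_pos: [0.4546, -0.0274, 0.1173]
tool_rot: [-3.14, -0.0, 1.567]
contact_force: [-0.2, 0.9, 0.9]
opening: 0.0006
```

```bash
python3 - <<'E'
from h import *
p,y,s=cmd(); print(s['time'],s['opening'],p,np.degrees(y),s['contact_force'])
P,im=look('wrist','w11')
P2,t=look('top','top11')
cv2.imwrite('pics/duo11.png',np.hstack([cv2.resize(im,(400,300)),cv2.resize(t[190:360,80:520],(400,300))]))
E
```

```text
34.7 0.0005674562191309718 [ 0.4545971  -0.02744958  0.11734163] 89.81095166829623 [-0.16885891  0.88383065  0.85224626]
```

View pics/duo11.png

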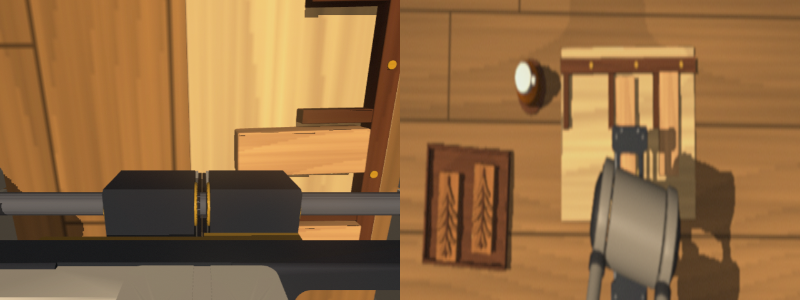

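Blank 2 lies flat in bay 1, set the same way as the first. Now the same pushes.

>>> move_arm --deltas '[{"x":0,"y":0,"z":0.05,"wx":0,"wy":0,"wz":0,"hand":0},{"x":0,"y":0,"z":0.085,"wx":0,"wy":0,"wz":0,"hand":0},{"x":0,"y":0,"z":0.0955,"wx":0,"wy":0,"wz":0,"hand":0},{"x":0,"y":0.008,"z":0.0955,"wx":0,"wy":0,"wz":0,"hand":0},{"x":0,"y":0.013,"z":0.0955,"wx":0,"wy":0,"wz":0,"hand":0},{"x":0,"y":0.017,"z":0.0955,"wx":0,"wy":0,"wz":0,"hand":0},{"x":0,"y":0.02,"z":0.0955,"wx":0,"wy":0,"wz":0,"hand":0},{"x":0,"y":0.022,"z":0.0955,"wx":0,"wy":0,"wz":0,"hand":0}]'

```text
time: 35.8
tool_pos: [0.4771, -0.0276, 0.0229]
tool_rot: [-3.142, 0.0, 1.567]
contact_force: [-2.2, 0.0, 1.5]
opening: 0.0007
```

>>> move_arm --deltas '[{"x":0,"y":0.001,"z":0,"wx":0,"wy":0,"wz":0,"hand":0},{"x":0,"y":0.002,"z":0,"wx":0,"wy":0,"wz":0,"hand":0}]'

```text
time: 36.05
tool_pos: [0.4786, -0.0276, 0.0226]
tool_rot: [-3.14, -0.0, 1.567]
contact_force: [-4.9, -0.4, 3.5]
opening: 0.0005
```

>>> move_arm --deltas '[{"x":0,"y":0.001,"z":0,"wx":0,"wy":0,"wz":0,"hand":0},{"x":0,"y":0.002,"z":0,"wx":0,"wy":0,"wz":0,"hand":0}]'

```text
time: 36.3
tool_pos: [0.4786, -0.0275, 0.0224]
tool_rot: [-3.136, -0.0, 1.567]
contact_force: [-12.2, -2.6, 9.9]
opening: 0.0007
```

>>> move_arm --deltas '[{"x":0,"y":0.001,"z":0,"wx":0,"wy":0,"wz":0,"hand":0},{"x":0,"y":0.001,"z":0,"wx":0,"wy":0,"wz":0,"hand":0}]'

```text
time: 36.55
tool_pos: [0.4786, -0.0274, 0.0224]
tool_rot: [-3.134, -0.001, 1.567]
contact_force: [-12.4, -1.8, 10.8]
opening: 0.0005
```

>>> move_arm --deltas '[{"x":0,"y":-0.012,"z":0,"wx":0,"wy":0,"wz":0,"hand":0},{"x":0,"y":-0.012,"z":-0.05,"wx":0,"wy":0,"wz":0,"hand":0},{"x":-0.042,"y":-0.012,"z":-0.065,"wx":0,"wy":0,"wz":0,"hand":0},{"x":-0.042,"y":0.045,"z":-0.065,"wx":0,"wy":0,"wz":0,"hand":0},{"x":-0.042,"y":0.092,"z":-0.065,"wx":0,"wy":0,"wz":0,"hand":0},{"x":-0.042,"y":0.092,"z":-0.065,"wx":0,"wy":0,"wz":0,"hand":0},{"x":-0.042,"y":0.092,"z":-0.02,"wx":0,"wy":0,"wz":0,"hand":0},{"x":-0.042,"y":0.092,"z":0,"wx":0,"wy":0,"wz":0,"hand":0}]'

```text
time: 37.55
tool_pos: [0.5717, -0.0696, 0.0205]
tool_rot: [-3.138, -0.001, 1.567]
contact_force: [-1.3, -0.5, -0.0]
opening: 0.0005
```

>>> move_arm --deltas '[{"x":0,"y":0,"z":0,"wx":0,"wy":0,"wz":0,"hand":0},{"x":0.006,"y":0,"z":0,"wx":0,"wy":0,"wz":0,"hand":0},{"x":0.009,"y":0,"z":0,"wx":0,"wy":0,"wz":0,"hand":0},{"x":0.012,"y":0,"z":0,"wx":0,"wy":0,"wz":0,"hand":0},{"x":0.0135,"y":0,"z":0,"wx":0,"wy":0,"wz":0,"hand":0},{"x":0.0145,"y":0,"z":0,"wx":0,"wy":0,"wz":0,"hand":0}]'

```text
time: 38.3
tool_pos: [0.5743, -0.0556, 0.0229]
tool_rot: [3.141, 0.0, 1.567]
contact_force: [-0.0, -1.4, 0.6]
opening: 0.0003
```

>>> move_arm --deltas '[{"x":0.001,"y":0,"z":0,"wx":0,"wy":0,"wz":0,"hand":0},{"x":0.0015,"y":0,"z":0,"wx":0,"wy":0,"wz":0,"hand":0}]'

```text
time: 38.55
tool_pos: [0.5742, -0.0546, 0.0228]
tool_rot: [3.141, 0.001, 1.567]
contact_force: [-0.4, -5.3, 1.5]
opening: 0.0004
```

>>> move_arm --deltas '[{"x":0.001,"y":0,"z":0,"wx":0,"wy":0,"wz":0,"hand":0},{"x":0.0015,"y":0,"z":0,"wx":0,"wy":0,"wz":0,"hand":0}]'

```text
time: 38.8
tool_pos: [0.5743, -0.0544, 0.0229]
tool_rot: [3.141, 0.003, 1.567]
contact_force: [-1.3, -11.7, 2.2]
opening: 0.0
```

>>> move_arm --deltas '[{"x":-0.01,"y":0,"z":0,"wx":0,"wy":0,"wz":0,"hand":0},{"x":-0.01,"y":0,"z":-0.055,"wx":0,"wy":0,"wz":0,"hand":0},{"x":0,"y":-0.06,"z":-0.065,"wx":0,"wy":0,"wz":0,"hand":0},{"x":0.0325,"y":-0.117,"z":-0.065,"wx":0,"wy":0,"wz":0,"hand":0},{"x":0.0325,"y":-0.117,"z":-0.065,"wx":0,"wy":0,"wz":0,"hand":0},{"x":0.0325,"y":-0.117,"z":-0.02,"wx":0,"wy":0,"wz":0,"hand":0},{"x":0.0325,"y":-0.117,"z":0,"wx":0,"wy":0,"wz":0,"hand":0},{"x":0.0325,"y":-0.107,"z":0,"wx":0,"wy":0,"wz":0,"hand":0}]'

```text
time: 39.8
tool_pos: [0.4667, -0.0195, 0.0214]
tool_rot: [-3.138, -0.001, 1.566]
contact_force: [0.0, 0.0, 0.5]
opening: 0.0006
```

>>> move_arm --deltas '[{"x":0,"y":0.004,"z":0,"wx":0,"wy":0,"wz":0,"hand":0},{"x":0,"y":0.008,"z":0,"wx":0,"wy":0,"wz":0,"hand":0},{"x":0,"y":0.011,"z":0,"wx":0,"wy":0,"wz":0,"hand":0},{"x":0,"y":0.012,"z":0,"wx":0,"wy":0,"wz":0,"hand":0},{"x":0,"y":0.013,"z":0,"wx":0,"wy":0,"wz":0,"hand":0},{"x":0,"y":0.013,"z":0,"wx":0,"wy":0,"wz":0,"hand":0}]'

```text
time: 40.55
tool_pos: [0.4785, -0.0195, 0.0226]
tool_rot: [-3.138, -0.0, 1.567]
contact_force: [-6.5, -1.0, 4.9]
opening: 0.0003
```

```bash
python3 - <<'E'
from h import *
p,y,s=cmd(); print(s['time'],p,s['contact_force'])
E
```

```text
40.55 [ 0.47854393 -0.01951941  0.0226427 ] [-6.45902617 -1.00576227  4.94149844]
```

>>> move_arm --deltas '[{"x":0,"y":-0.014,"z":0,"wx":0,"wy":0,"wz":0,"hand":0},{"x":-0.01,"y":-0.014,"z":-0.04,"wx":0,"wy":0,"wz":0,"hand":0},{"x":-0.06,"y":-0.014,"z":-0.05,"wx":0,"wy":0,"wz":0,"hand":0},{"x":-0.11,"y":-0.014,"z":-0.05,"wx":0,"wy":0,"wz":0,"hand":0},{"x":-0.11,"y":-0.014,"z":-0.02,"wx":0,"wy":0,"wz":0,"hand":0},{"x":-0.11,"y":-0.014,"z":0,"wx":0,"wy":0,"wz":0,"hand":0},{"x":-0.11,"y":-0.008,"z":0,"wx":0,"wy":0,"wz":0,"hand":0},{"x":-0.11,"y":-0.003,"z":0,"wx":0,"wy":0,"wz":0,"hand":0}]'

```text
time: 41.55
tool_pos: [0.478, -0.1299, 0.0235]
tool_rot: [3.14, 0.001, 1.567]
contact_force: [0.4, 0.5, -0.3]
opening: 0.0001
```

>>> move_arm --deltas '[{"x":0,"y":0.001,"z":0,"wx":0,"wy":0,"wz":0,"hand":0},{"x":0,"y":0.0025,"z":0,"wx":0,"wy":0,"wz":0,"hand":0},{"x":0,"y":0.004,"z":0,"wx":0,"wy":0,"wz":0,"hand":0},{"x":0,"y":0.005,"z":0,"wx":0,"wy":0,"wz":0,"hand":0},{"x":0,"y":0.005,"z":0,"wx":0,"wy":0,"wz":0,"hand":0}]'

```text
time: 42.18
tool_pos: [0.4802, -0.1294, 0.0227]
tool_rot: [-3.139, -0.001, 1.567]
contact_force: [-5.7, -1.1, 6.1]
opening: 0.0004
```

```bash
python3 - <<'E'
from h import *
p,y,s=cmd(); print(s['time'],p,np.degrees(y),s['contact_force'])
t=cv2.imread('pics/top5.png'); P=viewer.camera_params('top')
h=cv2.cvtColor(t,cv2.COLOR_BGR2HSV); w=cv2.inRange(h,(0,0,190),(180,60,255))
print([r for r in rects(P,w,.125,60) if r[1]>0])
E
```

```text
42.175 [ 0.480237   -0.12944562  0.02274566] 89.78242979614343 [-5.7290507  -1.07501422  6.12623052]
[(605.2, 207.9, 32.6, 30.7, -89.5, array([215., 233.]))]
```

Both blanks recheck as home: end contact at the same x readings as before, with 6 N of force. Next is the mister.

>>> move_arm --deltas '[{"x":0,"y":-0.014,"z":0,"wx":0,"wy":0,"wz":0,"hand":0},{"x":0,"y":-0.014,"z":-0.06,"wx":0,"wy":0,"wz":0,"hand":0},{"x":0,"y":-0.014,"z":-0.12,"wx":0,"wy":0,"wz":0,"hand":0},{"x":0,"y":-0.014,"z":-0.178,"wx":0,"wy":0,"wz":0,"hand":0},{"x":0.05,"y":0.01,"z":-0.178,"wx":0,"wy":0,"wz":0,"hand":0},{"x":0.1,"y":0.03,"z":-0.178,"wx":0,"wy":0,"wz":0,"hand":0},{"x":0.15,"y":0.05,"z":-0.178,"wx":0,"wy":0,"wz":0,"hand":0},{"x":0.2,"y":0.07,"z":-0.178,"wx":0,"wy":0,"wz":0,"hand":0}]'

```text
time: 43.18
tool_pos: [0.5526, 0.0715, 0.2006]
tool_rot: [3.141, 0.0, 1.566]
contact_force: [1.1, -0.4, 0.0]
opening: 0.0005
```

>>> move_arm --deltas '[{"x":0.046,"y":0.018,"z":0,"wx":0,"wy":0,"wz":0,"hand":0},{"x":0.092,"y":0.036,"z":0,"wx":0,"wy":0,"wz":0,"hand":0},{"x":0.138,"y":0.054,"z":0,"wx":0,"wy":0,"wz":0,"hand":0},{"x":0.138,"y":0.054,"z":0.02,"wx":0,"wy":0,"wz":0,"hand":0},{"x":0.138,"y":0.054,"z":0.05,"wx":0,"wy":0,"wz":0,"hand":0},{"x":0.138,"y":0.054,"z":0.05,"wx":0,"wy":0,"wz":0,"hand":0}]'

```text
time: 43.92
tool_pos: [0.6052, 0.2074, 0.148]
tool_rot: [-3.136, 0.001, 1.567]
contact_force: [0.2, 0.4, 0.1]
opening: -0.0001
```

```bash
python3 - <<'E'
from h import *
p,y,s=cmd(); print(s['time'],p,np.degrees(y),s['contact_force'])
P,im=look('wrist','w12'); P2,t=look('top','top12'); P3,sd=look('side','s12')
cv2.imwrite('pics/duo12.png',np.hstack([cv2.resize(t[190:360,100:420],(400,300)),cv2.resize(sd[180:380,180:446],(400,300))]))
E
```

```text
43.925 [0.60524099 0.20738974 0.14801563] 89.77381016263348 [0.15020524 0.43348365 0.13803106]
```

View pics/duo12.png

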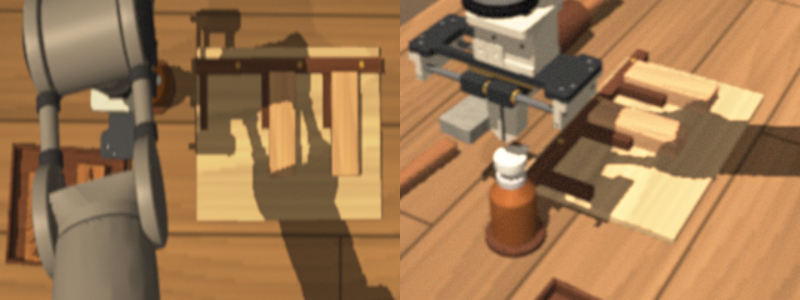

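The top view shows both blanks in their bays and partly in shadow. The side view shows the closed fingers directly above the white cap. Pressing.

>>> move_arm --deltas '[{"x":0,"y":0,"z":0.015,"wx":0,"wy":0,"wz":0,"hand":0},{"x":0,"y":0,"z":0.023,"wx":0,"wy":0,"wz":0,"hand":0},{"x":0,"y":0,"z":0.027,"wx":0,"wy":0,"wz":0,"hand":0},{"x":0,"y":0,"z":0.03,"wx":0,"wy":0,"wz":0,"hand":0},{"x":0,"y":0,"z":0.032,"wx":0,"wy":0,"wz":0,"hand":0},{"x":0,"y":0,"z":0.033,"wx":0,"wy":0,"wz":0,"hand":0}]'

```text
time: 44.82
tool_pos: [0.6067, 0.2076, 0.1183]
tool_rot: [-3.141, 0.0, 1.567]
contact_force: [-5.1, -2.3, 7.8]
opening: 0.0006
```

>>> move_arm --deltas '[{"x":0,"y":0,"z":0.001,"wx":0,"wy":0,"wz":0,"hand":0},{"x":0,"y":0,"z":0.0015,"wx":0,"wy":0,"wz":0,"hand":0}]'

```text
time: 45.08
tool_pos: [0.6067, 0.2076, 0.1172]
tool_rot: [-3.141, 0.0, 1.567]
contact_force: [-6.1, -1.6, 9.9]
opening: 0.0001
```

>>> move_arm --deltas '[{"x":0,"y":0,"z":0.001,"wx":0,"wy":0,"wz":0,"hand":0},{"x":0,"y":0,"z":0.0015,"wx":0,"wy":0,"wz":0,"hand":0},{"x":0,"y":0,"z":0.0015,"wx":0,"wy":0,"wz":0,"hand":0}]'

```text
time: 45.45
tool_pos: [0.6068, 0.2077, 0.1171]
tool_rot: [3.141, 0.0, 1.567]
contact_force: [-7.5, -2.1, 15.5]
opening: 0.0001
```

>>> move_arm --deltas '[{"x":0,"y":0,"z":0.0015,"wx":0,"wy":0,"wz":0,"hand":0},{"x":0,"y":0,"z":0.0015,"wx":0,"wy":0,"wz":0,"hand":0}]'

```text
time: 45.7
tool_pos: [0.6069, 0.2077, 0.117]
tool_rot: [3.14, 0.0, 1.567]
contact_force: [-11.5, -3.8, 23.2]
opening: 0.0007
```

The cap bottomed out: rigid at z = 0.117 with the force rising to 23 N. Releasing and moving clear to check.

>>> move_arm --deltas '[{"x":0,"y":0,"z":-0.006,"wx":0,"wy":0,"wz":0,"hand":0},{"x":0,"y":0,"z":-0.014,"wx":0,"wy":0,"wz":0,"hand":0},{"x":0,"y":0,"z":-0.06,"wx":0,"wy":0,"wz":0,"hand":0},{"x":0,"y":0,"z":-0.12,"wx":0,"wy":0,"wz":0,"hand":0},{"x":-0.06,"y":-0.02,"z":-0.13,"wx":0,"wy":0,"wz":0,"hand":0},{"x":-0.12,"y":-0.04,"z":-0.13,"wx":0,"wy":0,"wz":0,"hand":0},{"x":-0.18,"y":-0.06,"z":-0.13,"wx":0,"wy":0,"wz":0,"hand":0},{"x":-0.24,"y":-0.08,"z":-0.13,"wx":0,"wy":0,"wz":0,"hand":0}]'

```text
time: 46.7
tool_pos: [0.527, -0.03, 0.2433]
tool_rot: [3.14, 0.0, 1.567]
contact_force: [0.9, -0.5, 0.2]
opening: 0.0003
```

>>> move_arm --deltas '[{"x":-0.348,"y":-0.105,"z":0,"wx":0,"wy":0,"wz":0,"hand":0},{"x":-0.348,"y":-0.105,"z":0,"wx":0,"wy":0,"wz":0,"hand":0},{"x":-0.348,"y":-0.105,"z":0,"wx":0,"wy":0,"wz":0,"hand":0},{"x":-0.348,"y":-0.105,"z":0,"wx":0,"wy":0,"wz":0,"hand":0},{"x":-0.348,"y":-0.105,"z":0,"wx":0,"wy":0,"wz":0,"hand":0},{"x":-0.348,"y":-0.105,"z":0,"wx":0,"wy":0,"wz":0,"hand":0},{"x":-0.348,"y":-0.105,"z":0,"wx":0,"wy":0,"wz":0,"hand":0},{"x":-0.348,"y":-0.105,"z":0,"wx":0,"wy":0,"wz":0,"hand":0}]'

```text
time: 47.7
tool_pos: [0.4211, -0.3756, 0.2429]
tool_rot: [3.141, -0.0, 1.566]
contact_force: [-0.2, -0.4, -0.2]
opening: 0.0003
```

```bash
python3 - <<'E'
from h import *
p,y,s=cmd(); print(s['time'],p,s['contact_force'])
P,t=look('top','top13'); P2,sd=look('side','s13')
cv2.imwrite('pics/fin.png',np.vstack([cv2.resize(t[185:355,90:420],(660,340)),cv2.resize(sd[170:370,180:560],(494,260),)[:, :].copy() if 0 else cv2.resize(sd[180:370,150:520],(660,260))]))
h=cv2.cvtColor(t,cv2.COLOR_BGR2HSV); h2=cv2.cvtColor(cv2.imread('pics/top9.png'),cv2.COLOR_BGR2HSV)
w=cv2.inRange(h,(0,0,190),(180,60,255)); print('cap',[r for r in rects(P,w,.125,60) if r[1]>0])
m=mid(h); m[:,:110]=0; m[:,200:]=0; m2=cv2.inRange(h,(8,120,112),(16,255,230)); m2[:,:115]=0;m2[:,195:]=0;m2[:280]=0;m2[335:]=0
print('carv',rects(P,m2,.026,300))
b=cv2.inRange(h,(13,135,190),(16,160,235)); b[:225]=0;b[315:]=0;b[:,260:]=b[:,260:]; b[:,:258]=0;b[:,405:]=0
print('blanks',rects(P,b,.040,300))
E
```

```text
47.7 [ 0.42109883 -0.37558334  0.24294452] [-0.19406167 -0.43023722 -0.24297304]
cap [(605.2, 207.9, 32.6, 30.7, -89.5, array([215., 234.]))]
carv [(450.3, 328.5, 113.1, 67.2, -2.8, array([165., 308.])), (451.3, 408.4, 119.0, 59.7, -2.4, array([131., 309.]))]
blanks [(558.7, -130.0, 127.8, 41.9, 0.0, array([375., 260.])), (557.8, -19.1, 127.4, 43.8, 0.3, array([325., 263.]))]
```

View pics/fin.png

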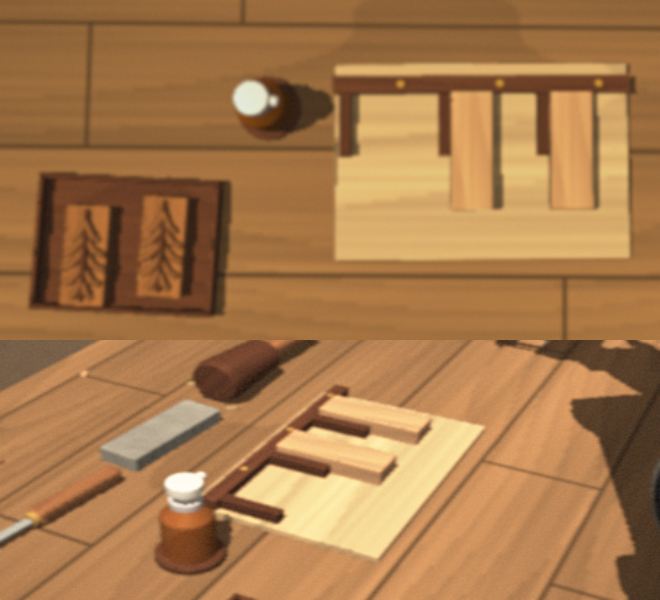

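The blanks are home and square, the cap is back up, and the mallet, stone and gouge are untouched. The left carving sits a little nearer the tray's near wall than the right one, so I'll check it isn't riding on the wall.

```bash
python3 - <<'E'
from h import *
P=viewer.camera_params('top'); t=cv2.imread('pics/top13.png'); g=cv2.cvtColor(t,cv2.COLOR_BGR2HSV)
for u in (126,132,138,163,172,178):
    print(u,[(v,int(g[v,u,2])) for v in range(332,344)],[(v,int(g[v,u,2])) for v in range(280,292)])
for u,a,b in [(132,287.5,338),(170,282.5,334)]: print(cast(P,(u,a),.026).round(4),cast(P,(u,b),.026).round(4))
for s in (.047,-.033):
    q=np.array([.4537+.0384*s,.3575+s]); print('wall top inner near',proj(P,[q[0]-.069,q[1],.024]),'outer',proj(P,[q[0]-.075,q[1],.024]))
cv2.imwrite('pics/tray.png',np.hstack([cv2.resize(t[262:350,95:215],(480,352),interpolation=cv2.INTER_CUBIC),cv2.resize(cv2.imread('pics/s13.png')[360:480,200:370],(320,226)).copy() if 0 else cv2.resize(cv2.imread('pics/s13.png')[360:480,200:370],(300,352))]))
E
```

```text
126 [(332, 148), (333, 133), (334, 136), (335, 160), (336, 164), (337, 139), (338, 110), (339, 106), (340, 127), (341, 154), (342, 167), (343, 166)] [(280, 113), (281, 117), (282, 116), (283, 116), (284, 115), (285, 111), (286, 114), (287, 137), (288, 170), (289, 180), (290, 178), (291, 179)]
132 [(332, 137), (333, 131), (334, 151), (335, 170), (336, 178), (337, 161), (338, 116), (339, 98), (340, 124), (341, 154), (342, 166), (343, 165)] [(280, 112), (281, 116), (282, 114), (283, 110), (284, 108), (285, 107), (286, 102), (287, 121), (288, 155), (289, 151), (290, 134), (291, 127)]
138 [(332, 189), (333, 188), (334, 189), (335, 191), (336, 192), (337, 174), (338, 125), (339, 100), (340, 111), (341, 134), (342, 156), (343, 164)] [(280, 108), (281, 108), (282, 107), (283, 104), (284, 106), (285, 106), (286, 105), (287, 128), (288, 167), (289, 182), (290, 183), (291, 182)]
163 [(332, 157), (333, 122), (334, 104), (335, 107), (336, 108), (337, 109), (338, 99), (339, 78), (340, 86), (341, 106), (342, 129), (343, 154)] [(280, 104), (281, 101), (282, 119), (283, 153), (284, 168), (285, 170), 
[... 203 characters left out ...]
, (343, 158)] [(280, 104), (281, 99), (282, 103), (283, 127), (284, 142), (285, 122), (286, 100), (287, 93), (288, 90), (289, 89), (290, 102), (291, 124)]
178 [(332, 181), (333, 171), (334, 138), (335, 115), (336, 110), (337, 107), (338, 103), (339, 87), (340, 76), (341, 88), (342, 108), (343, 138)] [(280, 106), (281, 102), (282, 97), (283, 121), (284, 169), (285, 184), (286, 185), (287, 185), (288, 182), (289, 183), (290, 183), (291, 183)]
[0.4941 0.4047 0.026 ] [0.3842 0.4008 0.026 ]
[0.5057 0.3218 0.026 ] [0.3934 0.3184 0.026 ]
wall top inner near [130.66144567 336.83812901] outer [130.563485   339.61187855]
wall top inner near [167.32073013 338.50231772] outer [167.23793005 341.27501579]
```

View pics/tray.png

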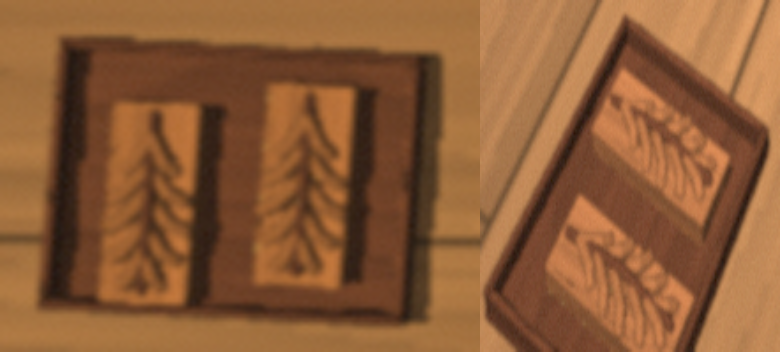

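The left carving spans x = 0.384–0.494, so it apparently slid along the grip in transit and now touches the near wall. I can't rule out a slight tilt, so I'll re-seat it further in.

>>> move_arm --deltas '[{"x":0.06,"y":0,"z":-0.01,"wx":0,"wy":0,"wz":0,"hand":0.3},{"x":0.12,"y":0,"z":-0.01,"wx":0,"wy":0,"wz":-10,"hand":0.66},{"x":0.18,"y":0,"z":-0.01,"wx":0,"wy":0,"wz":-20,"hand":0.66},{"x":0.24,"y":0,"z":-0.01,"wx":0,"wy":0,"wz":-30,"hand":0.66},{"x":0.3,"y":0,"z":-0.01,"wx":0,"wy":0,"wz":-40,"hand":0.66},{"x":0.36,"y":0,"z":-0.01,"wx":0,"wy":0,"wz":-50,"hand":0.66},{"x":0.42,"y":0,"z":-0.01,"wx":0,"wy":0,"wz":-60,"hand":0.66},{"x":0.48,"y":0,"z":-0.01,"wx":0,"wy":0,"wz":-70,"hand":0.66}]'

```text
time: 48.8
tool_pos: [0.4221, 0.1072, 0.2537]
tool_rot: [3.141, 0.002, 2.796]
contact_force: [0.4, -1.1, -0.6]
opening: 0.06
```

```bash
python3 - <<'E'
from h import *
p,y,s=cmd(); print(s['time'],p,np.degrees(y)); print(rel(p,y,[.455,.402,.25],np.radians(177.8)))
E
```

```text
48.8 [0.42211791 0.10720745 0.25372252] 160.21287667065533
{'x': np.float64(0.0689), 'y': np.float64(0.2885), 'z': np.float64(0.0037), 'wz': np.float64(-17.6)}
```

>>> move_arm --deltas '[{"x":0.069,"y":0.288,"z":0.004,"wx":0,"wy":0,"wz":-17.6,"hand":0.66},{"x":0.069,"y":0.288,"z":0.004,"wx":0,"wy":0,"wz":-17.6,"hand":0.66},{"x":0.069,"y":0.288,"z":0.004,"wx":0,"wy":0,"wz":-17.6,"hand":0.66},{"x":0.069,"y":0.288,"z":0.004,"wx":0,"wy":0,"wz":-17.6,"hand":0.66},{"x":0.069,"y":0.288,"z":0.004,"wx":0,"wy":0,"wz":-17.6,"hand":0.66},{"x":0.069,"y":0.288,"z":0.004,"wx":0,"wy":0,"wz":-17.6,"hand":0.66},{"x":0.069,"y":0.288,"z":0.004,"wx":0,"wy":0,"wz":-17.6,"hand":0.66}]'

```text
time: 49.68
tool_pos: [0.4567, 0.3985, 0.2491]
tool_rot: [-3.141, -0.0, 3.097]
contact_force: [0.4, 0.5, 0.9]
opening: 0.0604
```

```bash
python3 - <<'E'
from h import *
p,y,s=cmd(); print(s['time'],p,np.degrees(y),s['opening'])
P,im=look('wrist','w14'); h=cv2.cvtColor(im,cv2.COLOR_BGR2HSV)
for X in ([.44,.402,.026],[.40,.402,.026],[.455,.318,.026],[.39,.36,.006],[.45,.36,.006]):
    u,v=proj(P,X).astype(int); print(X,(u,v),h[v,u] if 0<=v<480 and 0<=u<640 else None)
cv2.imwrite('pics/w14s.png',cv2.resize(im,(400,300)))
E
```

```text
49.675 [0.45671655 0.3985476  0.24907424] 177.47121927716017 0.060401377663306006
[0.44, 0.402, 0.026] (np.int64(326), np.int64(192)) [ 11 179 164]
[0.4, 0.402, 0.026] (np.int64(324), np.int64(150)) [ 12 184 165]
[0.455, 0.318, 0.026] (np.int64(241), np.int64(211)) [ 11 175  70]
[0.39, 0.36, 0.006] (np.int64(281), np.int64(141)) [ 12 185 156]
[0.45, 0.36, 0.006] (np.int64(285), np.int64(201)) [ 11 182 157]
```

```bash
python3 - <<'E'
from h import *
P=viewer.camera_params('wrist'); h=cv2.cvtColor(cv2.imread('pics/w14.png'),cv2.COLOR_BGR2HSV)
def prof(a,b,z,ax):
    out=[]
    for k in np.arange(a,b,.002):
        X=(ax,k,z) if ax>0 else (k,-ax,z)
        u,v=proj(P,X); out.append((round(k*1000),int(cv2.getRectSubPix(h[:,:,2],(1,1),(float(u),float(v)))[0,0])))
    return out
for x in (.395,.41,.425,.44,.455): print('x',x,prof(.366,.44,.026,x))
for y in (.385,.39,.414,.418): print('y',y,prof(.37,.41,.026,-y), prof(.48,.51,.026,-y))
m=cv2.inRange(h[:,:,2],158,255)
E
```

```text
x 0.395 [(366, 156), (368, 155), (370, 156), (372, 157), (374, 114), (376, 96), (378, 96), (380, 136), (382, 238), (384, 244), (386, 246), (388, 243), (390, 144), (392, 186), (394, 210), (396, 199), (398, 226), (400, 198), (402, 133), (404, 166), (406, 155), (408, 224), (410, 192), (412, 173), (414, 206), (416, 214), (418, 235), (420, 237), (422, 239), (424, 237), (426, 231), (428, 175), (430, 160), (432, 160), (434, 160), (436, 160), (438, 161), (440, 160)]
x 0.41 [(366, 151), (368, 151), (370, 151), (372, 148), (374, 93), (376, 91), (378, 91), (380, 162), (382, 154), (384, 189), (386, 216), (388, 212), (390, 197), (392, 197), (394, 231), (396, 162), (398, 179), (400, 223), (402, 185), (404, 199), (406, 231), (408, 224), (410, 217), (412, 232), (414, 219), (416, 161), (418, 192), (420, 217), (422, 217), (424, 225), (426, 213), (428, 159), (430, 159), (432, 159), (434, 159), (436, 159), (438, 159), (440, 159)]
x 0.425 [(366, 163), (368, 162), (370, 92), (372, 92), (374, 93), (376, 93), (378, 127), (380, 194), (382, 211), (384, 196), (386, 183), (388, 213), (390, 239), (392, 146), (39
[... 2274 characters left out ...]
232), (400, 226), (402, 205), (404, 231), (406, 237), (408, 237)] [(480, 237), (482, 237), (484, 237), (486, 237), (488, 237), (490, 237), (492, 235), (494, 234), (496, 158), (498, 157), (500, 159), (502, 160), (504, 159), (506, 157), (508, 153), (510, 154)]
y 0.418 [(370, 236), (372, 234), (374, 232), (376, 231), (378, 230), (380, 222), (382, 151), (384, 155), (386, 135), (388, 209), (390, 236), (392, 235), (394, 235), (396, 225), (398, 225), (400, 229), (402, 235), (404, 240), (406, 241), (408, 215)] [(480, 237), (482, 237), (484, 236), (486, 236), (488, 236), (490, 236), (492, 236), (494, 236), (496, 162), (498, 160), (500, 160), (502, 160), (504, 160), (506, 157), (508, 154), (510, 155)]
```

By the numbers the left carving is flat: 48 mm wide at both ends, with the full 6 mm near wall visible beside its end. I'll leave it, do a last blank check and hand in.

```bash
python3 - <<'E'
from h import *
P,t=look('top','top15'); h=cv2.cvtColor(t,cv2.COLOR_BGR2HSV)
b=cv2.inRange(h,(13,135,185),(16,160,235)); b[:225]=0;b[315:]=0; b[:,:258]=0;b[:,405:]=0
r=rects(P,b,.040,300); print('blanks',r)
d=np.abs(t[225:315,300:400].astype(int)-cv2.imread('pics/top13.png')[225:315,300:400]).max(2); print('changed px vs top13',(d>40).sum())
P2,sd=look('side','s15'); d=np.abs(sd[180:290,250:440].astype(int)-cv2.imread('pics/s13.png')[180:290,250:440]).max(2); print('side changed',(d>40).sum())
w=cv2.inRange(h,(0,0,190),(180,60,255)); print('cap',[q for q in rects(P,w,.125,60) if q[1]>0])
E
```

```text
blanks [(558.7, -128.9, 127.8, 44.2, 0.0, array([375., 264.])), (557.8, -19.1, 127.4, 43.8, 0.3, array([325., 264.]))]
changed px vs top13 0
side changed 6156
cap [(605.2, 207.9, 32.6, 30.7, -89.5, array([215., 233.]))]
```

```bash
python3 -c "
from cell import monitor,robot
s=monitor.observe(); print(s['time'],s['contact_force']); print(robot.hand_in())"
```

```text
49.825 [-1.08833727  0.33382093  0.30639531]
the job is handed in; nothing more can be done
None
```

I finished the job and handed it in at 49.8 s of robot time; no verdict is reported at hand-in.

**What I did:** Both carvings are in the tray, leaf side up and side by side. There were only two blanks; one is in bay 2 and one in bay 1. I pushed each against the fence and its side stop, then pressed the mister cap fully down and released it.

**Last checks:**
- **Blanks:** They measured (559, -129) mm and (558, -19) mm, square within 0.3°. The board looked the same in the top picture as just after misting. Before misting, both pushes met solid contact: 12–16 N at the fence, 10–12 N at the stop, and a repeat fence push stopped at the same place.
- **Cap:** It went down to z = 0.117 m and would go no further at 23 N, and it was back up in the pictures afterwards.
- **Not a clean check:** The last side-camera comparison showed many changed pixels. I put that down to the arm and its shadow and did not view the picture, because I had reached the picture limit.

**Left carving:** It ended up about 15 mm nearer the tray's near wall than I placed it, almost touching. It probably slid in the grip. It measured flat (about 48 mm wide at both ends, with the whole wall visible beside it), so I left it there.

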